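Find and mark the balance point of an edger arm

ROBOT

A 6-joint arm with a two-finger parallel gripper is mounted at the origin on the work surface. World frame = base frame: x ahead of the robot, y to its left, z up, the work surface at z = 0. Lengths are in mm, angles in rad, forces in N, time in s.
With the tool pointing down it reaches from about 275 to 750 mm from the base axis. Payload 10.2 kg.
Tool frame: the origin (TCP) lies at the very end of the fingers, on their centre line; the grasp point (between the pads) lies behind it (ctrl.grasp_offset is the z of the grasp point in the tool frame, in mm); z points along the fingers, y is the direction in which the jaws open and shut (so a half turn about z gives the same grasp; the last joint's range is limited). The gripper opens to 85 mm and grips with 20 to 120 N. Pads are 22 mm wide; open, the fingers measure 114 mm over their backs; the gripper's body (76 mm by 85 mm) begins 54 mm behind the grasp point. The pads swing forward as they close: fully open they stand 13 mm farther back than shut.
Start: joints at [1.108, 0.313, 1.498, -0, 1.331, -0.223], TCP at [124.705, 509.98, 231.294] pointing down, gripper open.
Joint ranges: [-2.94, 2.94], [-0.97, 2.17], [0.19, 2.56], [-1.23, 4.37], [0.02, 3.11], [-2.88, 2.88]. Speed limits (rad/s): [2.39, 2.39, 3.01, 3.14, 3.14, 3.14].

INTERFACE

Orientations are given as a unit quaternion [w, x, y, z].
In Python, from rig import ctrl, capture, job gives the robot as it stands. The module is installed in compiled form; this text tells all that it offers.
- The arm moves only by the tool move_arm, never from a script. Its argument "series" is a list of rows, each a list of 7 numbers: the turn, a rotation vector about the tool's x, y, z in rad, then the shift along the tool's x, y, z in cm, then the opening, from 0 (shut) to 1 (fully open). A call has 1 to 5 rows; each row is the pose to reach, as a shift and turn from the pose measured when the call began, along the tool's axes at that moment; what a row does not reach only later rows make up. A row lasts 1/12 s, in which the tool goes at most 41.7 mm and 7.16 degrees, less where a joint would pass 70% of its speed; a pose out of reach is approached as far as the arm can. A call with a gripper value outside its range is refused whole. The fingers move at their own pace and stop on an object; "grip_force" is the grip in N (left out, the last holds). Time passes only in rows, so rows that repeat a pose let the fingers close. It gives the time, the measured TCP pose, the force and the opening at its end, in the units of the state.
- ctrl.sense(): the state, without advancing time (a new reading comes with each control period).
- capture(name): name is "scene" or "top" or "wrist"; returns a dict with "frame" (480x640x3 uint8, red, green, blue), "mtx" (3x3 intrinsics, pixels), "R" (3x3) and "t" (3): a world point X has camera coordinates R X + t. Camera axes: x right, y down, z forward; pixel columns grow to the right and rows downward; lengths in mm; the calibration is good to about 2 mm. A picture is of the moment at which its call begins. There is no depth.
- job.finish_job(): hands the job in, once; it reports no verdict.
The state is a dict: "time_s": time; "joints": joint angles; "dq": joint speeds; "tau": joint torques, N m; "eef_pos": TCP position; "ee_rot": TCP orientation; "force": force on the tool from outside, world axes, zero at the start; "wrist_torque": the same for the moment, N m; "grip_width": opening from 0.0 (shut) to 1.0 (fully open).
Only numpy, scipy, OpenCV 4.12 (cv2) and the standard library are available. Lean on these libraries where they do the work, as an engineer would, in place of code of your own. Each camera call takes 0.05 s, during which the arm holds its last target.

TASK

Slide the long steel edger arm forward across the stand's ridge with gentle pushes on its tail end, without gripping or lifting it, until its tail tips up and it lies level, balanced on the ridge alone when you let go. Then mark that balance point by gently setting the brass saddle astride the arm right above the middle of the ridge, let go, and leave the arm balanced level. Do not disturb the other things on the bench.

Things in the scene. Friction and masses are not known exactly. Their poses are not given: they have to be found in the camera images.
- stand: Fixed cast aluminium balancing stand: plinth 350 mm long, 56 wide, 25 high, with a flat-topped steel ridge across it. Origin on the bench below the middle of the ridge; x along the plinth in the sliding direction (the arm's tail is on the -x side), z up. Plinth spans x = -215 to +135 mm, top at z = 25 mm. It carries the arm; four pins guide the arm sideways.
- fulcrum (a point): Middle of the ridge's flat top, 37 mm above the bench, 12 mm above the plinth; axes as the stand's. The flat is 12 mm long along the arm (6 mm either side of this point) and 16 mm wide.
- guide_pin (a point): Top of one of the stand's four fixed guide pins, 6 mm thick, at x = +-45 mm, y = +-12.5 mm of the stand, up to 53 mm above the bench. They leave 1.5 mm on each side of the arm.
- edger_bar: Edger arm: loose, closed straight steel tube 240 mm long, 16 wide, 12 thick, some 0.5 kg. Origin mid-length on its underside, x towards the nose (stand's +x), z up. Starts nose up, tail on the plinth, underside on the ridge. A hidden slug puts its balance point anywhere within 32 mm of mid-length, at the start at least 20 mm short of the ridge. Over 15 N of finger force (any grip) is a failure.
- bar_tail (a point): Middle of the lower edge of the arm's tail end face, the face to push (16 mm wide, 12 high). 25 mm above the bench with the tail down, 37 mm with the arm level. Sliding takes some 1 to 5 N. While a finger presses on this face, friction can hold the tail down even past the balance point: draw the finger back to see whether the tail rises.
- bar_nose (a point): Middle of the lower edge of the arm's nose end face; 37 mm above the bench when the arm lies level, higher while the tail is down. If the arm is slid too far the nose drops to the plinth (25 mm) and the arm must be pushed back.
- rider: Loose brass saddle marker, 50 g, 48 mm high, standing on its two legs on the bench beside the stand. Origin between the feet. Legs 10 mm high with a 26 mm gap (in its y) to straddle the arm, which runs along its x; bridge 34 mm (y) by 14 mm (x), 10 to 16 mm above the feet. Seated on the level arm its feet hang 39 mm above the bench. Pressing it on the arm with over 20 N is a failure.
- rider_stub (a point): Top of the saddle's upright square grip stub, 12 x 12 mm, 48 mm above the feet; the stub rises from the bridge at 16 mm and its faces are square to the saddle's axes. The two lenses lie on the bench about 100 mm from the saddle and from each other.
- lens_a: Bystander: smoky brown lens, 50 mm across, 7.5 mm thick, lying on the bench. Origin at its underside.
- lens_b: Bystander: the second smoky brown lens, like the first.
- gauge: Bystander: aluminium lens clock gauge, a dial 56 mm across on a foot, about 86 mm high, beyond the stand.
- screwdriver: Bystander: brass eyewire screwdriver, 130 mm long, lying beyond the stand.
- screw_jar: Bystander: glass jar, 50 mm across, 60 mm high, beyond the left end of the stand.
- case: Bystander: dark wooden spectacle case, 65 x 160 x 35 mm, to the right of the stand.
- eyewire: Bystander: steel eyewire ring, 60 mm across, 8 mm high, beyond the stand.

How it is judged (in metres and radians):
On the way, in this order (a step that is already met when the one before it is completed fails the run):
1. the arm has tipped up level on the ridge, untouched, before the saddle is brought to it (angle between edger_bar's own z axis and vertical below 0.02 rad and z of edger_bar in the frame of stand between 0.033 and 0.042 m and contact force between the fingers and edger_bar below 0.05 N and linear speed of edger_bar below 0.02 m/s and horizontal distance between rider and fulcrum above 0.04 m), for 0.3 s.
2. the saddle is set astride the level arm above the ridge (angle between edger_bar's own z axis and vertical below 0.02 rad and z of edger_bar in the frame of stand between 0.033 and 0.042 m and contact force between the fingers and edger_bar below 0.05 N and linear speed of each of edger_bar, rider below 0.02 m/s and x of rider in the frame of stand between -0.006 and 0.006 m and y of rider in the frame of stand between -0.01 and 0.01 m and z of rider in the frame of stand between 0.036 and 0.042 m and angle between rider's own z axis and vertical below 0.1 rad and contact force between rider and edger_bar above 0.05 N and contact force between the fingers and rider below 0.05 N), for 0.2 s.
At the end, for the whole second after the job is handed in: The arm lies level (within 0.02 rad) and still on the ridge alone, its underside at ridge height, and the saddle sits upright astride it, its centre within 6 mm of the middle of the ridge along the stand (10 mm across), its bridge resting on the arm, both released and at rest (all of step 2); the robot touches nothing.
It fails at once if the fingers press on the arm with more than 15 N (gripping or forcing it) (contact force between the fingers and edger_bar above 15 N).
It fails at once if the saddle is pressed on the arm with more than 20 N (contact force between rider and edger_bar above 20 N).
It fails at once if the arm is lifted off the stand (z of edger_bar in the frame of stand above 0.055 m).
It fails at once if the arm falls off the stand (z of edger_bar in the frame of stand below 0.015 m).
It fails at once if a bystander is moved more than 25 mm (distance of any of lens_a, lens_b, gauge, screwdriver, screw_jar, case, eyewire from where it was at the start of the episode above 0.025 m).
It also fails if it takes over 72 s, if anything falls off the work surface, if the arm or the gripper's body presses on something with over 40 N, if the wrist force passes 120 N, or if a joint passes its speed limit or range.

## Working session

There is one attempt and no reset: what is moved stays moved. The work goes in short steps, Python scripts to look and compute and a tool call to move; the robot and the scene stay as the last step left them, time stands still between calls to the robot, and variables do not carry over. Pictures are saved under pics/ and viewed, and the job is handed in when it is done.

Besides the shell and the picture viewer there is one more tool, called after "Call:" as name(argument=value, ...) on one line, values as JSON. move_arm: Moves the arm, as the interface text tells. Its arguments: {"type":"object","properties":{"series":{"type":"array","items":{"type":"array","items":{"type":"number"}}},"grip_force":{"type":"number"}},"required":["series"]}

```bash
mkdir -p pics; ls
python3 - <<'E'
from rig import ctrl,capture,job
import cv2,pickle
print(ctrl.sense(), ctrl.grasp_offset)
d={}
for n in ["scene","top","wrist"]:
    c=capture(n); d[n]=c
    cv2.imwrite(f"pics/{n}0.png",c["frame"][:,:,::-1]); print(n,c["mtx"],c["R"],c["t"])
pickle.dump(d,open("c0.pkl","wb"))
E
```

```text
pics
{'time_s': 0.0, 'joints': array([ 1.10758559e+00,  3.13469780e-01,  1.49843477e+00, -1.58483497e-05,
        1.33100730e+00, -2.23431696e-01]), 'dq': array([ 1.22531193e-03,  4.38592910e-05, -1.04840318e-03,  3.53003835e-04,
       -2.57024071e-03, -1.02366128e-03]), 'tau': array([-1.38956708e-03, -4.12267435e+01, -2.59738863e+01, -3.55367292e-04,
        4.16901894e-03,  1.07143376e-05]), 'eef_pos': array([124.59477831, 509.73530443, 230.72583039]), 'ee_rot': array([-2.14783746e-04,  1.19600624e-01,  9.92821865e-01, -6.23693957e-04]), 'force': array([-0.20437674,  0.44105808, -0.25161479]), 'wrist_torque': array([-0.01373842,  0.0005562 ,  0.00952235]), 'grip_width': 1.0019173396619645} -18.700000000000003
scene [[506.9776775    0.         317.2380754 ]
 [  0.         506.9776775  239.48862693]
 [  0.           0.           1.        ]] [[ 0.69946682  0.71455987  0.0122622 ]
 [ 0.50166509 -0.47870405 -0.72053769]
 [-0.50899735  0.51014372 -0.69330734]] [-422.40807931 -296.79569418 1358.38114062]
top [[608.44664293   0.         318.66582174]
 [  0.         608.44664293 236.55336568]
 [  0.           0.           1.        ]] [[ 0.02030789 -0.99979299 -0.00125057]
 [-0.99796029 -0.02019491 -0.06055934]
 [ 0.06052155  0.00247785 -0.99816382]] [ -36.52879282  613.4909661  1468.12686521]
wrist [[399.37874047   0.         321.49038274]
 [  0.         399.37874047 241.66052135]
 [  0.           0.           1.        ]] [[ 0.23837226  0.97117316 -0.00116691]
 [ 0.9289764  -0.2276645   0.29184194]
 [ 0.28316339 -0.07065106 -0.95646585]] [-523.61054165  -36.91892844  378.17865414]
```

View pics/scene0.png

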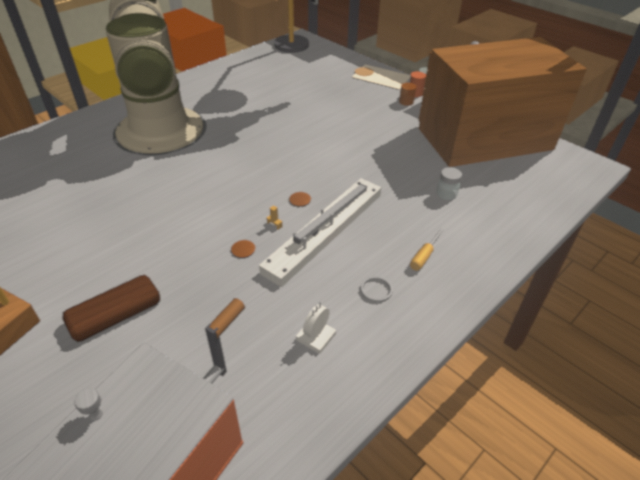

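View pics/top0.png

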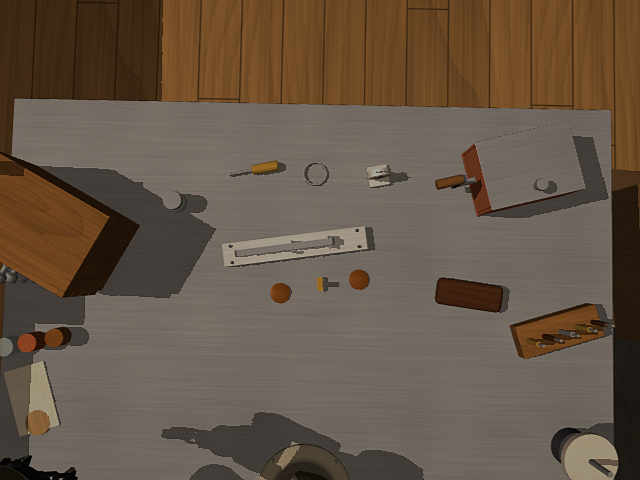

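View pics/wrist0.png

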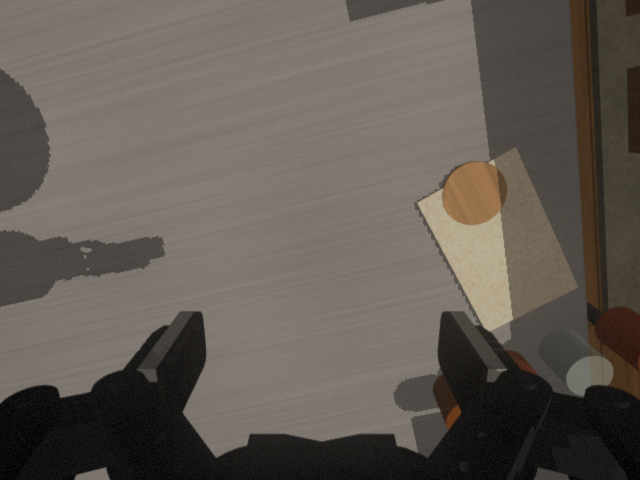

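Run:
```python
import cv2,pickle
d=pickle.load(open("c0.pkl","rb"))
f=d["scene"]["frame"][:,:,::-1]; cv2.imwrite("pics/s1.png",cv2.resize(f[160:290,220:400],None,fx=4.4,fy=4.4,interpolation=cv2.INTER_CUBIC))
f=d["top"]["frame"][:,:,::-1]; cv2.imwrite("pics/t1.png",cv2.resize(f[215:315,215:385],None,fx=4.7,fy=4.7,interpolation=cv2.INTER_CUBIC))
```

```text
(no output)
```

View pics/s1.png

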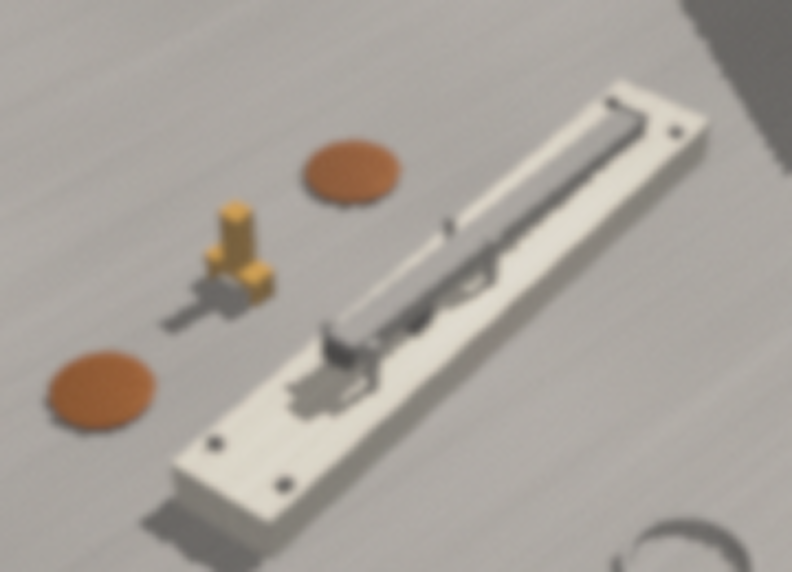

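View pics/t1.png

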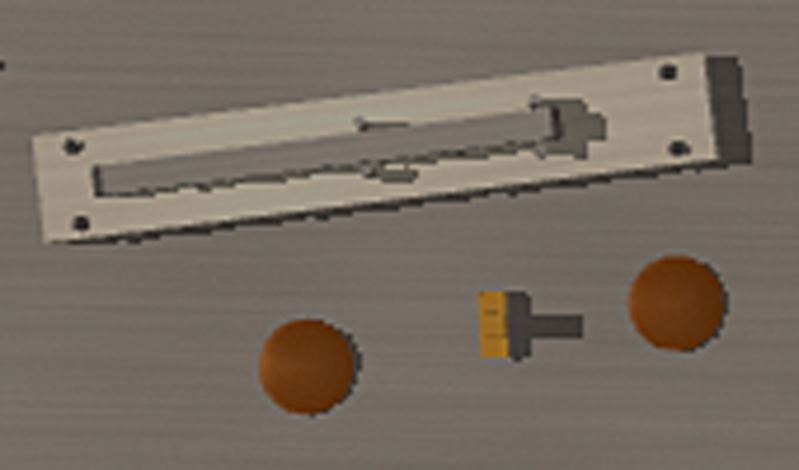

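```bash
cat > h.py <<'E'
import numpy as np,pickle,cv2
from scipy.optimize import least_squares
from scipy.spatial.transform import Rotation as Ro
def proj(c,X):
    X=np.atleast_2d(X); p=X@c["R"].T+c["t"]; p=p@np.array(c["mtx"]).T; return p[:,:2]/p[:,2:]
def onz(c,uv,z):
    uv=np.atleast_2d(uv).astype(float); out=[]
    for u in uv:
        r=c["R"].T@np.linalg.inv(c["mtx"])@np.array([u[0],u[1],1]); o=-c["R"].T@c["t"]
        out.append(o+r*(z-o[2])/r[2])
    return np.array(out)
def tri(cs,uvs):
    A=[];b=[]
    for c,u in zip(cs,uvs):
        r=c["R"].T@np.linalg.inv(c["mtx"])@np.array([u[0],u[1],1.]); r/=np.linalg.norm(r); o=-c["R"].T@c["t"]
        P=np.eye(3)-np.outer(r,r); A.append(P); b.append(P@o)
    return np.linalg.solve(sum(A),sum(b))
def w2(p,loc):  # stand pose p=(x,y,yaw)
    loc=np.atleast_2d(loc).astype(float); c,s=np.cos(p[2]),np.sin(p[2])
    return np.c_[p[0]+c*loc[:,0]-s*loc[:,1],p[1]+s*loc[:,0]+c*loc[:,1],loc[:,2]]
E
python3 - <<'E'
from h import *
d=pickle.load(open("c0.pkl","rb"))
t=lambda a:np.array(a)/4.7+[215,215]-0.39; s=lambda a:np.array(a)/4.4+[220,160]-0.39
T=t([[33,136],[43,242],[703,52],[718,160]]); S=s([[620,80],[708,122],[173,463],[272,520]])
a=onz(d["top"],T,25);b=onz(d["scene"],S,25)
print(a.round(1),b.round(1))
# local corners: tail at +y world; local x ~ -world y ; local y ~ +world x
LT=np.array([[-215,28,25],[-215,-28,25],[135,28,25],[135,-28,25]]);LS=np.array([[-215,-28,25],[-215,28,25],[135,-28,25],[135,28,25]])
def f(p): return np.r_[(proj(d["top"],w2(p,LT))-T).ravel(),(proj(d["scene"],w2(p,LS))-S).ravel()]
r=least_squares(f,[400,0,-1.5]);print(r.x,f(r.x).round(1))
print("bar tail top", onz(d["top"],t([[97,181]]),31),"nose",onz(d["top"],t([[553,123]]),52))
print("saddle bridge", onz(d["top"],t([[481,292],[508,292],[508,358],[481,358]]),16))
print("stub tri", tri([d["top"],d["scene"]],[t([495,324]),s([237,212])]), "lens",onz(d["top"],t([[308,366],[677,303]]),5), onz(d["scene"],s([[352,172],[101,391]]),5))
E
```

```text
[[ 591.9  211.5   25. ]
 [ 537.3  204.7   25. ]
 [ 642.5 -134.4   25. ]
 [ 586.7 -143.    25. ]] [[ 538.   204.    25. ]
 [ 593.2  210.3   25. ]
 [ 588.9 -141.7   25. ]
 [ 643.4 -132.6   25. ]]
[596.00732389  -4.44867222  -1.42515328] [-0.4 -0.3  0.2  0.1 -0.2 -0.3 -0.4 -0.5 -0.2 -0.2  0.4 -0.5 -0.5 -0.2
 -0.6  0.3]
bar tail top [[569.12049263 176.84570203  31.        ]] nose [[602.62821463 -56.84391815  52.        ]]
saddle bridge [[516.05127764 -21.89145061  16.        ]
 [516.335781   -35.8934335   16.        ]
 [482.23005462 -36.57250908  16.        ]
 [481.94554623 -22.59003496  16.        ]]
stub tri [500.75545871 -28.72602583  47.39411336] lens [[ 475.63867507   67.61010801    5.        ]
 [ 512.33892594 -124.33019315    5.        ]] [[ 478.76516868   66.67795536    5.        ]
 [ 515.40540763 -125.47709002    5.        ]]
```

```bash
python3 - <<'E'
from h import *
d=pickle.load(open("c0.pkl","rb"))
for n in d: c=d[n]; print(n,(-c["R"].T@c["t"]).round(0), c["R"][2].round(2))
from rig import ctrl
s=ctrl.sense(); q=s["ee_rot"]; R=Ro.from_quat([q[1],q[2],q[3],q[0]]); print(R.as_matrix().round(3))
c=d["wrist"]; cam=-c["R"].T@c["t"]; print("cam in tool",R.inv().apply(cam-s["eef_pos"]).round(1), "axis",R.inv().apply(c["R"][2]).round(3))
E
cat >> h.py <<'E'
ST=np.array([596.0,-4.45,-1.4252])
def plan(pos,yawx,tilt=None):
    """print rotvec & shift(cm) from current pose to tool-down pose with tool x at world angle yawx"""
    from rig import ctrl
    s=ctrl.sense(); q=s["ee_rot"]; R=Ro.from_quat([q[1],q[2],q[3],q[0]])
    x=np.array([np.cos(yawx),np.sin(yawx),0]); z=np.array([0,0,-1.]); T=Ro.from_matrix(np.c_[x,np.cross(z,x),z])
    rv=(R.inv()*T).as_rotvec(); sh=R.inv().apply(np.array(pos)-s["eef_pos"])/10
    print("t",round(s["time_s"],2),"pos",s["eef_pos"].round(1),"rv",rv.round(3),"deg",np.degrees(np.linalg.norm(rv)).round(1),"sh_cm",sh.round(2),"F",s["force"].round(2),"w",round(s["grip_width"],2))
E
python3 -c "
from h import *
X=w2(ST,[[-210,0,200]])[0];print(X);plan(X,ST[2]+np.pi)"
```

```text
scene [1136. -533.  733.] [-0.51  0.51 -0.69]
top [ 524.  -28. 1503.] [ 0.06  0.   -1.  ]
wrist [ 52. 527. 372.] [ 0.28 -0.07 -0.96]
[[-0.971  0.237 -0.   ]
 [ 0.237  0.971 -0.001]
 [ 0.    -0.001 -1.   ]]
cam in tool [  74.6   -0.8 -141. ] axis [-0.292 -0.     0.956]
[565.5326807 203.3281087 200.       ]
t 0.15 pos [124.6 509.8 230.9] rv [-1.000e-03  0.000e+00  1.185e+00] deg 67.9 sh_cm [-50.11 -19.3    3.1 ] F [-0.39  0.28 -0.64] w 1.0
```

Call:
move_arm(series=[[0,0,1.185,-50.1,-19.3,3.0,0],[0,0,1.185,-50.1,-19.3,3.0,0],[0,0,1.185,-50.1,-19.3,3.0,0],[0,0,1.185,-50.1,-19.3,3.0,0],[0,0,1.185,-50.1,-19.3,3.0,0]])

```text
time_s: 0.57
eef_pos: [296.6, 389.8, 219.4]
ee_rot: [0.0, 0.422, 0.907, -0.0]
force: [0.9, 1.2, 0.7]
grip_width: 0.302
```

```bash
python3 -c "
from h import *
X=w2(ST,[[-210,0,200]])[0];print(X);plan(X,ST[2]+np.pi)"
```

```text
[565.5326807 203.3281087 200.       ]
t 0.57 pos [296.6 389.8 219.4] rv [-0.     0.     0.555] deg 31.8 sh_cm [-31.59   8.55   1.94] F [0.87 1.17 0.72] w 0.3
```

Call:
move_arm(series=[[0,0,0.555,-31.6,8.5,1.9,0],[0,0,0.555,-31.6,8.5,1.9,0],[0,0,0.555,-31.6,8.5,1.9,0],[0,0,0.555,-31.6,8.5,1.9,0],[0,0,0.555,-31.6,8.5,1.9,0]])

```text
time_s: 0.98
eef_pos: [467.3, 270.5, 207.2]
ee_rot: [0.0, 0.656, 0.754, -0.0]
force: [-0.2, 1.3, -0.1]
grip_width: 0.0
```

```bash
python3 -c "
from h import *
X=w2(ST,[[-210,0,200]])[0];print(X);plan(X,ST[2]+np.pi)"
```

```text
[565.5326807 203.3281087 200.       ]
t 0.98 pos [467.3 270.5 207.2] rv [-0.001  0.001 -0.007] deg 0.4 sh_cm [-8.01  8.8   0.72] F [-0.21  1.34 -0.07] w 0.0
```

Call:
move_arm(series=[[0,0,0,-8.0,8.8,0.7,0],[0,0,0,-8.0,8.8,0.7,0],[0,0,-0.007,-8.0,8.8,0.7,0],[0,0,-0.007,-8.0,8.8,0.7,0]])

```text
time_s: 1.32
eef_pos: [569.4, 198.9, 198.5]
ee_rot: [0.0, 0.656, 0.755, -0.001]
force: [-0.1, -0.1, -0.6]
grip_width: 0.003
```

```bash
cat > snap.py <<'E'
import sys
from h import *
from rig import capture,ctrl
d={}
for n in sys.argv[2:]:
    c=capture(n); d[n]=c; cv2.imwrite(f"pics/{n}_{sys.argv[1]}.png",c["frame"][:,:,::-1])
pickle.dump(d,open(f"c_{sys.argv[1]}.pkl","wb"))
s=ctrl.sense(); print(s["time_s"],s["eef_pos"].round(1))
E
python3 snap.py a wrist
```

```text
1.3667 [567.2 201.1 198.8]
```

View pics/wrist_a.png

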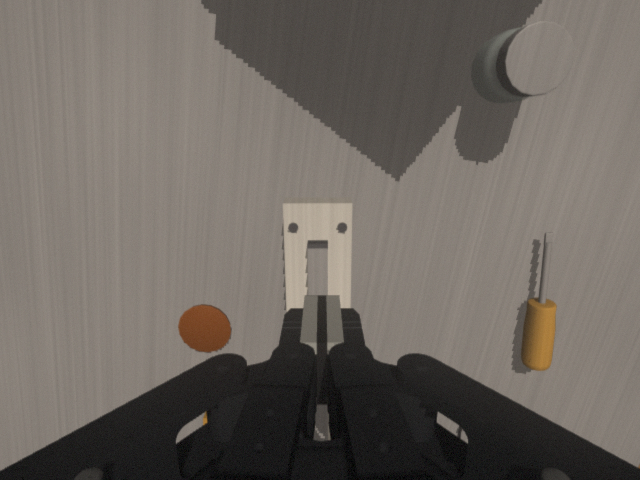

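Run:
```python
from h import *
c=pickle.load(open("c_a.pkl","rb"))["wrist"]
f=c["frame"][:,:,::-1]; cv2.imwrite("pics/wa.png",cv2.resize(f[195:345,270:370],None,fx=5,fy=4,interpolation=cv2.INTER_CUBIC))
print(proj(c,w2(ST,[[-215,28,25],[-215,-28,25],[-215,0,25]])))
P=onz(c,[[283.5,204.],[351.5,204]],25); print(P, P.mean(0))
print(onz(c,[[317.5,240]],25), onz(c,[[317.5,248]],37))
```

```text
[[353.23201375 202.57512794]
 [283.21458596 202.96767239]
 [318.21501051 202.77144664]]
[[537.42330841 203.41005364  25.        ]
 [591.3263642  211.00095622  25.        ]] [564.3748363  207.20550493  25.        ]
[[568.48216866 177.37756268  25.        ]] [[569.01971545 174.40133518  37.        ]]
```

View pics/wa.png

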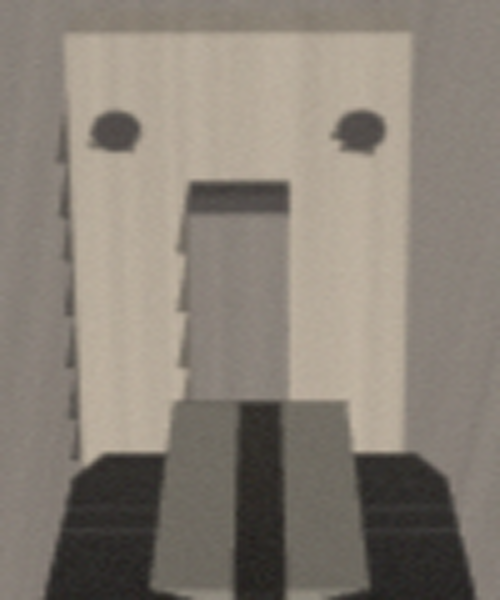

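```bash
python3 -c "
from h import *
X=w2(ST,[[-205,0,30]])[0];print(X);plan(X,ST[2]+np.pi)"
```

```text
[566.25809306 198.38101087  30.        ]
t 1.37 pos [567.2 201.1 198.8] rv [-0.002  0.001 -0.004] deg 0.3 sh_cm [-0.24 -0.1  16.88] F [-0.03  0.16 -0.53] w -0.0
```

Call:
move_arm(series=[[0,0,-0.004,-0.2,-0.1,4.0,0],[0,0,-0.004,-0.2,-0.1,8.0,0],[0,0,-0.004,-0.2,-0.1,12,0],[0,0,-0.004,-0.2,-0.1,15,0],[0,0,-0.004,-0.2,-0.1,15,0]])

```text
time_s: 1.78
eef_pos: [562.0, 199.0, 43.0]
ee_rot: [-0.004, 0.653, 0.757, -0.005]
force: [-0.5, -0.2, -0.5]
grip_width: 0.004
```

```bash
python3 -c "
from h import *
X=w2(ST,[[-205,0,30]])[0];plan(X,ST[2]+np.pi)"
```

```text
t 1.78 pos [562. 199.  43.] rv [-0.013  0.001  0.001] deg 0.8 sh_cm [-0.12  0.43  1.29] F [-0.55 -0.21 -0.49] w 0.0
```

Call:
move_arm(series=[[-0.013,0,0,0,0.4,1.2,0],[-0.013,0,0,0,0.4,1.2,0],[-0.013,0,0,0,0.4,1.2,0]])

```text
time_s: 2.03
eef_pos: [565.8, 200.1, 32.4]
ee_rot: [0.0, 0.653, 0.757, -0.0]
force: [1.1, -0.2, 1.1]
grip_width: -0.002
```

```bash
python3 -c "
from h import *
X=w2(ST,[[-205,0,30]])[0];plan(X,ST[2]+np.pi)"; python3 snap.py b wrist scene
python3 - <<'E'
from h import *
c=pickle.load(open("c_b.pkl","rb"));
a=cv2.resize(c["scene"]["frame"][150:290,230:400],None,fx=4,fy=4,interpolation=cv2.INTER_CUBIC)
cv2.imwrite("pics/sb.png",a[:,:,::-1])
E
```

```text
t 2.03 pos [565.8 200.1  32.4] rv [0.    0.001 0.002] deg 0.1 sh_cm [-0.17  0.02  0.24] F [ 1.1  -0.17  1.06] w -0.0
2.1333 [566.5 200.   33. ]
```

View pics/wrist_b.png

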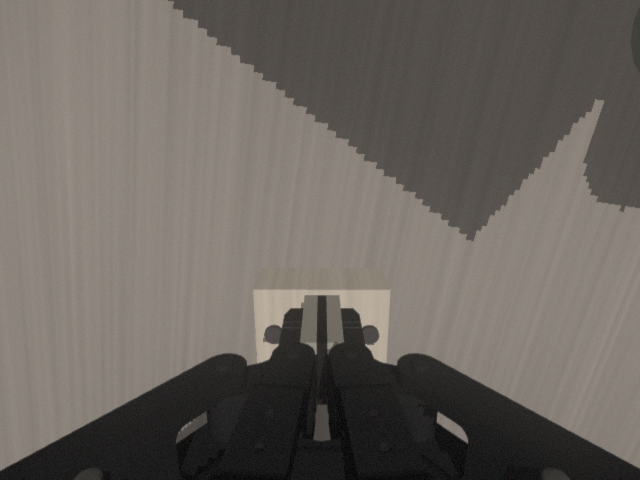

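View pics/sb.png

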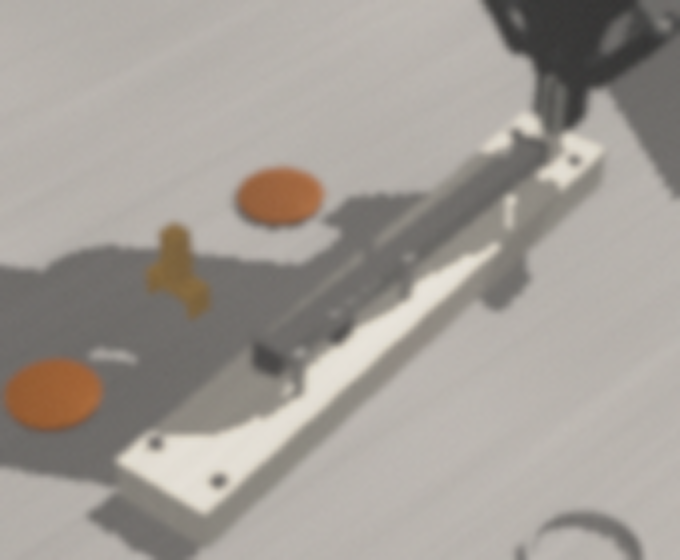

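Call:
move_arm(series=[[0,0,0,-0.4,0,0.25,0],[0,0,0,-0.7,0,0.25,0],[0,0,0,-1.0,0,0.25,0],[0,0,0,-1.25,0,0.25,0],[0,0,0,-1.5,0,0.25,0]])

```text
time_s: 2.55
eef_pos: [568.9, 185.4, 31.0]
ee_rot: [0.001, 0.653, 0.757, 0.001]
force: [-0.4, 4.4, 2.4]
grip_width: 0.003
```

```bash
cat > st.py <<'E'
from h import *
from rig import ctrl
s=ctrl.sense();p=s["eef_pos"]-[ST[0],ST[1],0];c,n=np.cos(ST[2]),np.sin(ST[2])
F=s["force"]; print("t",round(s["time_s"],2),"local",np.round([c*p[0]+n*p[1],-n*p[0]+c*p[1],p[2]],1),"Flocal",np.round([c*F[0]+n*F[1],-n*F[0]+c*F[1],F[2]],2))
E
python3 st.py
```

```text
t 2.55 local [-191.7    0.8   31. ] Flocal [-4.43  0.28  2.43]
```

Call:
move_arm(series=[[0,0,0,-0.25,0,0.1,0],[0,0,0,-0.5,0,0.1,0],[0,0,0,-0.75,0,0.1,0],[0,0,0,-1.0,0,0.1,0],[0,0,0,-1.0,0,0.1,0]])

```text
time_s: 2.97
eef_pos: [570.7, 175.5, 30.4]
ee_rot: [0.001, 0.654, 0.757, 0.002]
force: [-0.3, 3.1, 3.0]
grip_width: 0.004
```

```bash
python3 st.py
```

```text
t 2.97 local [-181.7    1.1   30.4] Flocal [-3.07  0.14  2.95]
```

Call:
move_arm(series=[[0,0,0,0.4,0,0,0],[0,0,0,0.7,0,0,0],[0,0,0,0.7,0,0,0]])

```text
time_s: 3.22
eef_pos: [569.4, 182.8, 30.2]
ee_rot: [0.001, 0.653, 0.757, 0.002]
force: [0.3, 0.4, -0.3]
grip_width: -0.002
```

```bash
python3 st.py
cat > look.py <<'E'
import sys
from h import *
from rig import capture
n=sys.argv[1]
A=capture("scene"); pickle.dump({"scene":A},open(f"c_{n}.pkl","wb"))
f=cv2.resize(A["frame"][165:265,280:400],None,fx=6,fy=6,interpolation=cv2.INTER_CUBIC)
cv2.imwrite(f"pics/s_{n}.png",f[:,:,::-1])
E
python3 look.py c
```

```text
t 3.22 local [-189.1    0.9   30.2] Flocal [-0.32  0.31 -0.32]
```

View pics/s_c.png

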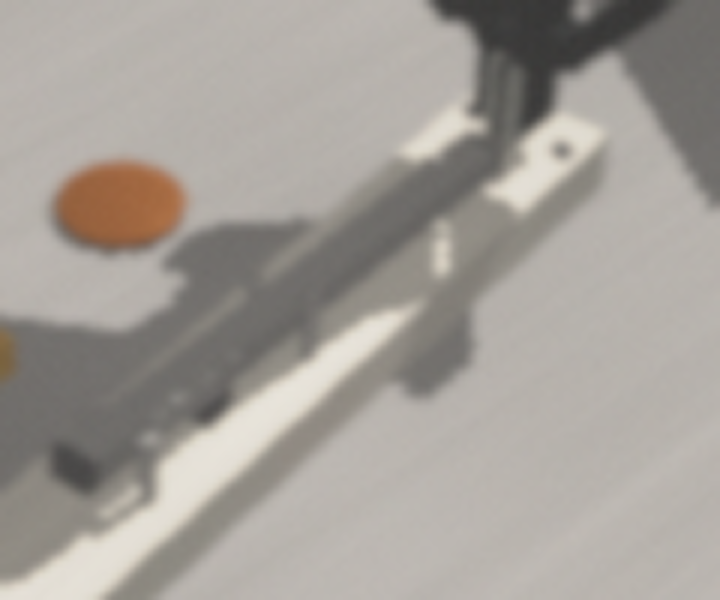

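```bash
cat > look.py <<'E'
import sys
from h import *
from rig import capture
n=sys.argv[1]; xt=float(sys.argv[2])
if len(sys.argv)>3: A=pickle.load(open(f"c_{n}.pkl","rb"))["scene"]
else:
    A=capture("scene"); pickle.dump({"scene":A},open(f"c_{n}.pkl","wb"))
def outl(level):
    a=0 if level else np.arcsin(12/ (-6-xt))
    z0=37 if level else 25
    u=np.array([np.cos(a),0,np.sin(a)]);v=np.array([0,1,0]);w=np.array([-np.sin(a),0,np.cos(a)])
    o=np.array([xt,0,z0]); g=lambda i,j,k:o+240*i*u+8*j*v+12*k*w
    return [np.array([g(0,-1,1),g(1,-1,1),g(1,1,1),g(0,1,1)]),np.array([g(1,-1,0),g(1,1,0),g(1,1,1),g(1,-1,1)]),np.array([g(0,1,0),g(1,1,0),g(1,1,1),g(0,1,1)])]
S=6; ims=[]
for (r0,c0) in [((165,305)),((205,270))]:
  base=cv2.resize(A["frame"][r0:r0+60,c0:c0+66],None,fx=S,fy=S,interpolation=cv2.INTER_CUBIC)[:,:,::-1].copy()
  row=[]
  for lv,col in ((None,0),(False,(0,0,255)),(True,(0,255,0))):
    b=base.copy()
    if lv is not None:
      for P in outl(lv):
        q=((proj(A,w2(ST,P))-[c0,r0]+.5)*S).round().astype(np.int32)
        cv2.polylines(b,[q.reshape(-1,1,2)],True,col,1)
    row.append(b)
  ims.append(np.hstack(row))
f=np.vstack(ims); f=cv2.resize(f,None,fx=800/f.shape[1],fy=800/f.shape[1]) if f.shape[1]>800 else f
cv2.imwrite(f"pics/s_{n}.png",f)
E
sed -i 's/pics\/s_{n}/pics\/o_{n}/' look.py
python3 look.py c -170.7 old
```

```text
(no output)
```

View pics/o_c.png

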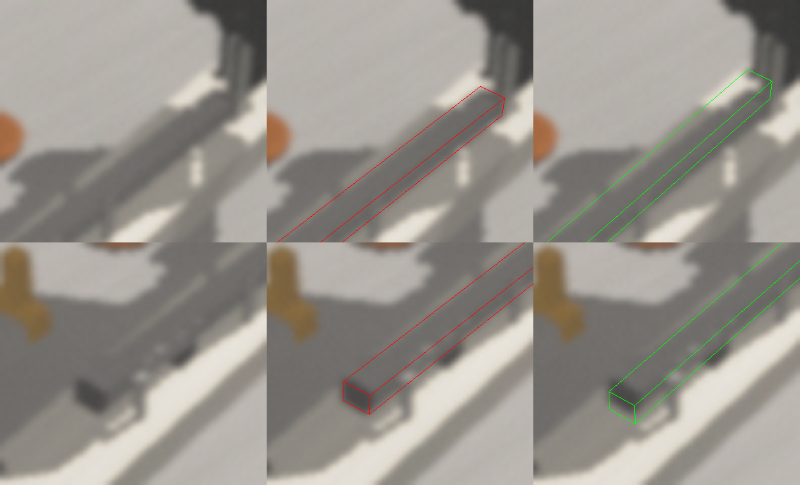

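Call:
move_arm(series=[[0,0,0,-0.5,0,0,0],[0,0,0,-0.8,0,0,0],[0,0,0,-1.05,0,0,0],[0,0,0,-1.3,0,0,0],[0,0,0,-1.3,0,0,0]])

```text
time_s: 3.68
eef_pos: [571.4, 169.2, 30.1]
ee_rot: [0.001, 0.654, 0.757, 0.001]
force: [-0.7, 0.5, 0.1]
grip_width: 0.001
```

```bash
python3 st.py
```

```text
t 3.68 local [-175.3    0.8   30.1] Flocal [-0.58 -0.66  0.08]
```

Call:
move_arm(series=[[0,0,0,0.4,0,0,0],[0,0,0,0.7,0,0,0],[0,0,0,0.7,0,0,0],[0,0,0,0.7,0,0,0]])

```text
time_s: 4.02
eef_pos: [570.3, 176.3, 30.2]
ee_rot: [0.001, 0.653, 0.757, 0.001]
force: [0.4, 0.2, -0.2]
grip_width: -0.004
```

```bash
python3 st.py; python3 look.py d -165
```

```text
t 4.02 local [-182.6    0.8   30.2] Flocal [-0.11  0.43 -0.24]
```

View pics/o_d.png

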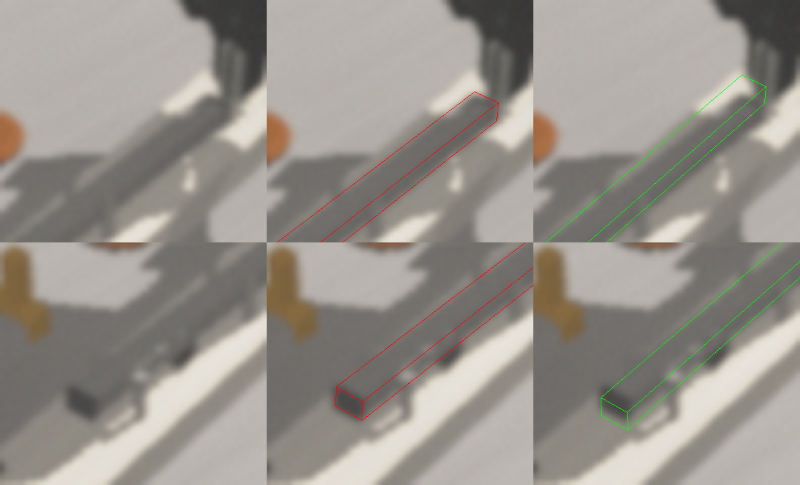

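Still down (red fits). Next step.

Call:
move_arm(series=[[0,0,0,-0.5,0,0,0],[0,0,0,-0.8,0,0,0],[0,0,0,-1.05,0,0,0],[0,0,0,-1.25,0,0,0],[0,0,0,-1.25,0,0,0]])

```text
time_s: 4.48
eef_pos: [572.2, 163.5, 30.1]
ee_rot: [0.001, 0.654, 0.757, 0.001]
force: [-0.1, 1.5, 0.0]
grip_width: -0.001
```

```bash
python3 st.py
```

```text
t 4.48 local [-169.6    0.8   30.1] Flocal [-1.52  0.13  0.02]
```

Call:
move_arm(series=[[0,0,0,0.4,0,0,0],[0,0,0,0.7,0,0,0],[0,0,0,0.7,0,0,0],[0,0,0,0.7,0,0,0]])

```text
time_s: 4.82
eef_pos: [571.2, 170.6, 30.1]
ee_rot: [0.001, 0.653, 0.757, 0.001]
force: [-0.3, 1.0, -0.3]
grip_width: 0.001
```

```bash
python3 st.py; python3 look.py e -159.5
```

```text
t 4.82 local [-176.8    0.8   30.1] Flocal [-1.07 -0.15 -0.27]
```

View pics/o_e.png

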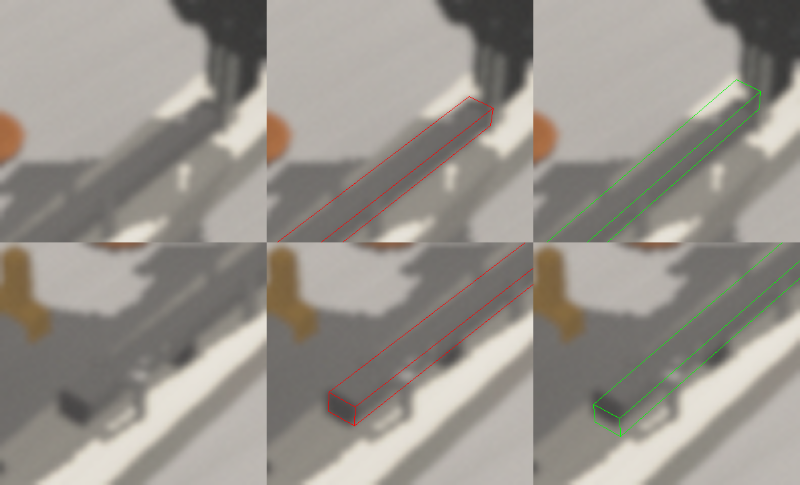

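Call:
move_arm(series=[[0,0,0,-0.5,0,0,0],[0,0,0,-0.8,0,0,0],[0,0,0,-1.05,0,0,0],[0,0,0,-1.25,0,0,0],[0,0,0,-1.25,0,0,0]])

```text
time_s: 5.28
eef_pos: [573.0, 157.7, 30.1]
ee_rot: [0.001, 0.654, 0.757, 0.001]
force: [-0.0, 1.0, -0.5]
grip_width: 0.0
```

```bash
python3 st.py
```

```text
t 5.28 local [-163.8    0.8   30.1] Flocal [-0.96  0.09 -0.5 ]
```

Call:
move_arm(series=[[0,0,0,0.4,0,0,0],[0,0,0,0.7,0,0,0],[0,0,0,0.7,0,0,0],[0,0,0,0.7,0,0,0]])

```text
time_s: 5.62
eef_pos: [572.0, 164.8, 30.1]
ee_rot: [0.001, 0.653, 0.757, 0.001]
force: [-0.1, 0.3, -0.2]
grip_width: 0.0
```

```bash
python3 st.py; python3 look.py f -153.5
```

```text
t 5.62 local [-171.     0.8   30.1] Flocal [-0.32 -0.03 -0.21]
```

View pics/o_f.png

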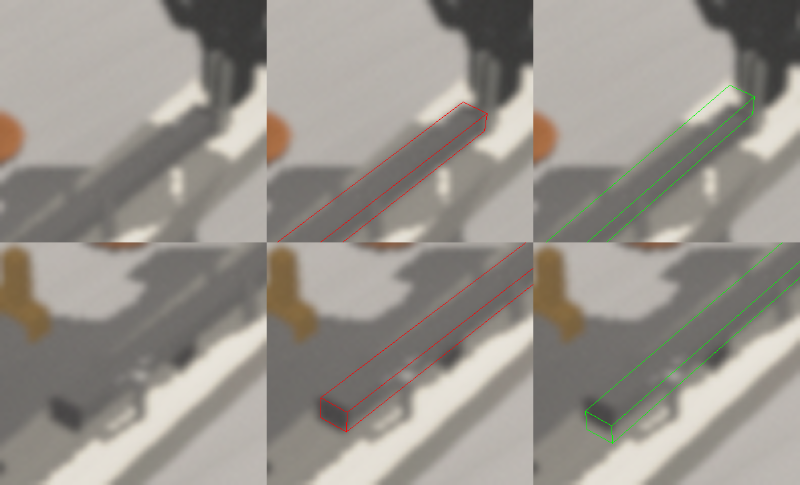

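Call:
move_arm(series=[[0,0,0,-0.5,0,0,0],[0,0,0,-0.8,0,0,0],[0,0,0,-1.0,0,0,0],[0,0,0,-1.2,0,0,0],[0,0,0,-1.2,0,0,0]])

```text
time_s: 6.08
eef_pos: [573.8, 152.5, 30.1]
ee_rot: [0.001, 0.654, 0.757, 0.001]
force: [-1.1, 1.6, -0.5]
grip_width: 0.001
```

```bash
python3 st.py
```

```text
t 6.08 local [-158.5    0.8   30.1] Flocal [-1.77 -0.84 -0.48]
```

Call:
move_arm(series=[[0,0,0,0.4,0,0,0],[0,0,0,0.7,0,0,0],[0,0,0,0.7,0,0,0],[0,0,0,0.7,0,0,0]])

```text
time_s: 6.42
eef_pos: [572.8, 159.6, 30.1]
ee_rot: [0.001, 0.653, 0.757, 0.001]
force: [-0.4, -0.2, -0.1]
grip_width: 0.001
```

```bash
python3 st.py; python3 look.py g -148.5
```

```text
t 6.42 local [-165.7    0.8   30.1] Flocal [ 0.12 -0.44 -0.13]
```

View pics/o_g.png

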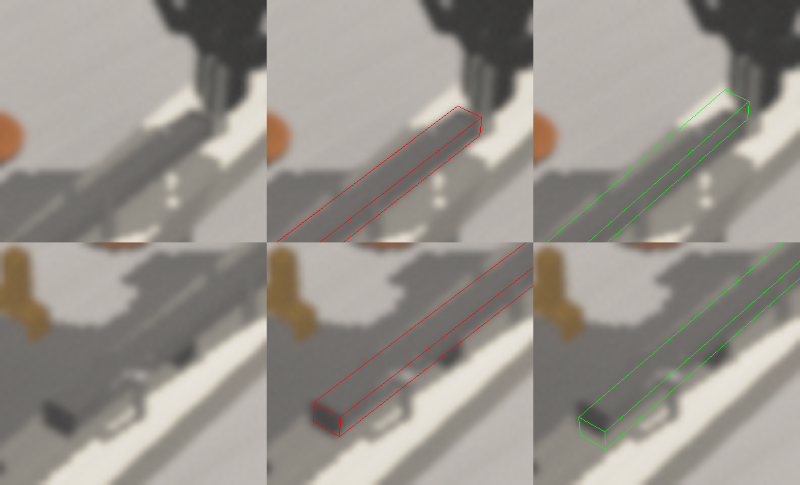

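Call:
move_arm(series=[[0,0,0,-0.5,0,0,0],[0,0,0,-0.8,0,0,0],[0,0,0,-1.05,0,0,0],[0,0,0,-1.25,0,0,0],[0,0,0,-1.25,0,0,0]])

```text
time_s: 6.88
eef_pos: [574.7, 146.7, 30.1]
ee_rot: [0.001, 0.654, 0.757, 0.001]
force: [0.1, 1.1, 0.6]
grip_width: -0.003
```

```bash
python3 st.py
```

```text
t 6.88 local [-152.7    0.8   30.1] Flocal [-1.03  0.21  0.63]
```

Call:
move_arm(series=[[0,0,0,0.4,0,0,0],[0,0,0,0.7,0,0,0],[0,0,0,0.7,0,0,0],[0,0,0,0.7,0,0,0]])

```text
time_s: 7.22
eef_pos: [573.6, 153.8, 30.1]
ee_rot: [0.001, 0.653, 0.757, 0.001]
force: [0.4, -0.0, -0.3]
grip_width: 0.003
```

```bash
python3 st.py; python3 look.py h -143.5
```

```text
t 7.22 local [-159.9    0.8   30.1] Flocal [ 0.07  0.35 -0.26]
```

View pics/o_h.png

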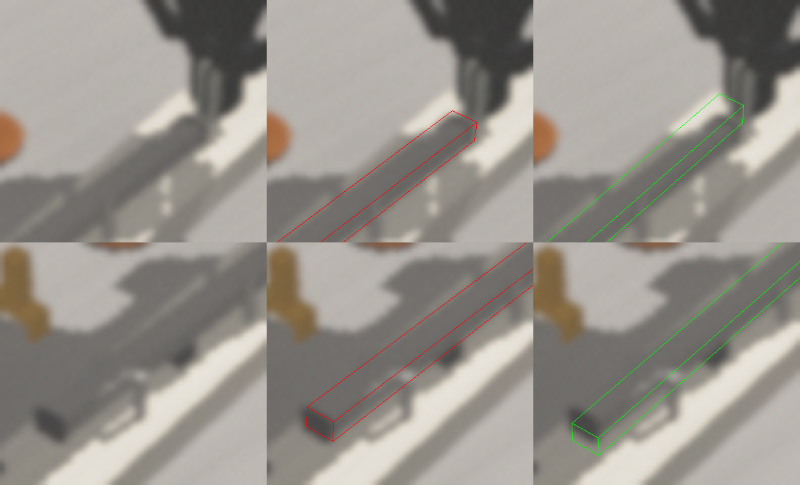

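Still down, tail ≈ -143.

Call:
move_arm(series=[[0,0,0,-0.5,0,0,0],[0,0,0,-0.8,0,0,0],[0,0,0,-1.05,0,0,0],[0,0,0,-1.25,0,0,0],[0,0,0,-1.25,0,0,0]])

```text
time_s: 7.68
eef_pos: [575.5, 141.0, 30.1]
ee_rot: [0.001, 0.654, 0.757, 0.001]
force: [-0.1, 0.1, 0.1]
grip_width: 0.002
```

```bash
python3 st.py
```

```text
t 7.68 local [-146.9    0.8   30.1] Flocal [-0.09 -0.06  0.08]
```

Call:
move_arm(series=[[0,0,0,0.4,0,0,0],[0,0,0,0.7,0,0,0],[0,0,0,0.7,0,0,0],[0,0,0,0.7,0,0,0]])

```text
time_s: 8.02
eef_pos: [574.5, 148.1, 30.1]
ee_rot: [0.001, 0.653, 0.757, 0.001]
force: [0.0, -0.3, -0.6]
grip_width: -0.001
```

```bash
python3 st.py; python3 look.py i -137.5
```

```text
t 8.02 local [-154.1    0.8   30.1] Flocal [ 0.3  -0.03 -0.58]
```

View pics/o_i.png

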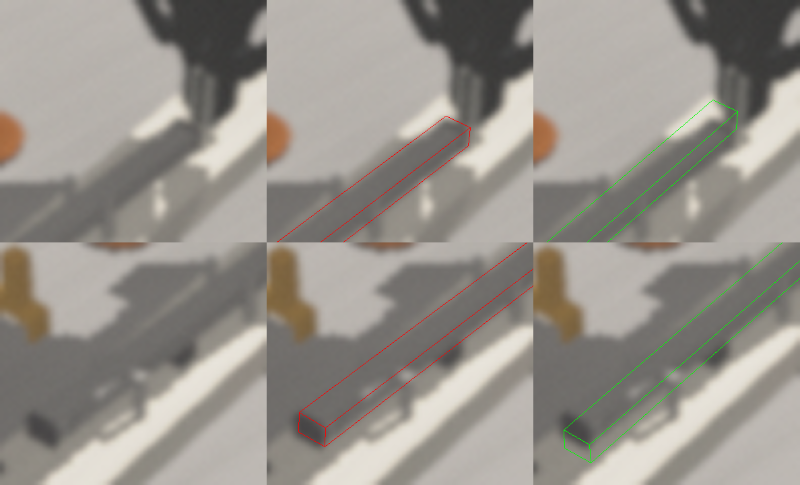

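Still down.

Call:
move_arm(series=[[0,0,0,-0.5,0,0,0],[0,0,0,-0.8,0,0,0],[0,0,0,-1.05,0,0,0],[0,0,0,-1.25,0,0,0],[0,0,0,-1.25,0,0,0]])

```text
time_s: 8.48
eef_pos: [576.4, 135.3, 30.1]
ee_rot: [0.001, 0.654, 0.757, 0.001]
force: [0.0, 1.8, 0.2]
grip_width: 0.004
```

```bash
python3 st.py
```

```text
t 8.48 local [-141.1    0.9   30.1] Flocal [-1.73  0.3   0.21]
```

Call:
move_arm(series=[[0,0,0,0.4,0,0,0],[0,0,0,0.7,0,0,0],[0,0,0,0.7,0,0,0],[0,0,0,0.7,0,0,0]])

```text
time_s: 8.82
eef_pos: [575.3, 142.4, 30.1]
ee_rot: [0.001, 0.653, 0.757, 0.001]
force: [0.0, -0.2, -0.2]
grip_width: -0.001
```

```bash
python3 st.py; python3 look.py j -131.5
```

```text
t 8.82 local [-148.3    0.8   30.1] Flocal [ 0.17 -0.02 -0.23]
```

View pics/o_j.png

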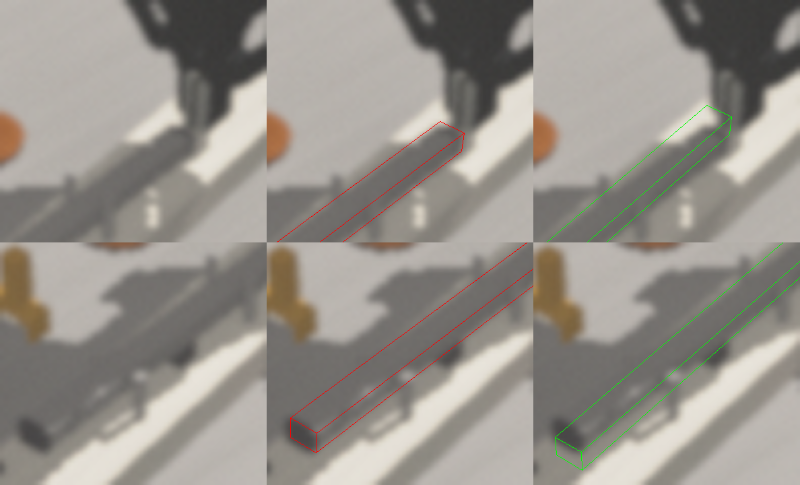

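Call:
move_arm(series=[[0,0,0,-0.5,0,0,0],[0,0,0,-0.8,0,0,0],[0,0,0,-1.0,0,0,0],[0,0,0,-1.2,0,0,0],[0,0,0,-1.2,0,0,0]])

```text
time_s: 9.28
eef_pos: [577.1, 130.1, 30.1]
ee_rot: [0.001, 0.654, 0.757, 0.001]
force: [0.2, 2.1, -0.1]
grip_width: 0.004
```

```bash
python3 st.py
```

```text
t 9.28 local [-135.8    0.8   30.1] Flocal [-2.07  0.54 -0.06]
```

Call:
move_arm(series=[[0,0,0,0.4,0,0,0],[0,0,0,0.7,0,0,0],[0,0,0,0.7,0,0,0],[0,0,0,0.7,0,0,0]])

```text
time_s: 9.62
eef_pos: [576.1, 137.2, 30.1]
ee_rot: [0.001, 0.653, 0.757, 0.001]
force: [0.3, 0.6, 0.1]
grip_width: 0.002
```

```bash
python3 st.py; python3 look.py k -126.5
```

```text
t 9.62 local [-143.     0.8   30.1] Flocal [-0.55  0.4   0.1 ]
```

View pics/o_k.png

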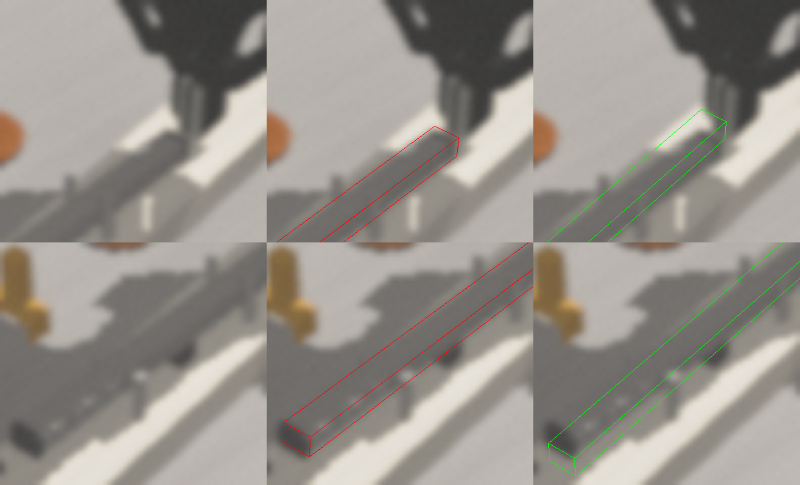

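Call:
move_arm(series=[[0,0,0,-0.5,0,0,0],[0,0,0,-0.8,0,0,0],[0,0,0,-1.0,0,0,0],[0,0,0,-1.2,0,0,0],[0,0,0,-1.2,0,0,0]])

```text
time_s: 10.08
eef_pos: [577.9, 124.8, 30.1]
ee_rot: [0.001, 0.654, 0.757, 0.001]
force: [-0.5, 1.7, 0.2]
grip_width: -0.004
```

```bash
python3 st.py; sed -i 's/(205,270)/(215,250)/; s/(165,305)/(170,290)/' look.py
```

```text
t 10.08 local [-130.6    0.8   30.1] Flocal [-1.76 -0.23  0.23]
```

Call:
move_arm(series=[[0,0,0,0.4,0,0,0],[0,0,0,0.7,0,0,0],[0,0,0,0.7,0,0,0],[0,0,0,0.7,0,0,0]])

```text
time_s: 10.42
eef_pos: [576.9, 131.9, 30.1]
ee_rot: [0.001, 0.654, 0.757, 0.001]
force: [0.6, -0.3, 0.6]
grip_width: -0.001
```

```bash
python3 st.py; python3 look.py l -121.5
```

```text
t 10.42 local [-137.7    0.9   30.1] Flocal [0.42 0.59 0.64]
```

View pics/o_l.png

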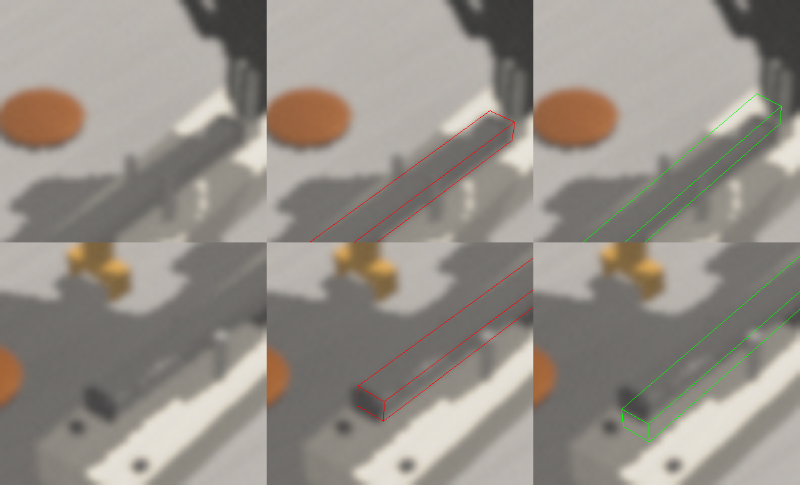

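Call:
move_arm(series=[[0,0,0,-0.5,0,0,0],[0,0,0,-0.8,0,0,0],[0,0,0,-1.0,0,0,0],[0,0,0,-1.2,0,0,0],[0,0,0,-1.2,0,0,0]])

```text
time_s: 10.88
eef_pos: [578.6, 119.6, 30.1]
ee_rot: [0.001, 0.654, 0.757, 0.001]
force: [-0.9, 2.0, 0.6]
grip_width: 0.002
```

```bash
python3 st.py
```

```text
t 10.88 local [-125.3    0.8   30.1] Flocal [-2.12 -0.56  0.59]
```

Call:
move_arm(series=[[0,0,0,0.4,0,0,0],[0,0,0,0.7,0,0,0],[0,0,0,0.7,0,0,0],[0,0,0,0.7,0,0,0]])

```text
time_s: 11.22
eef_pos: [577.6, 126.7, 30.1]
ee_rot: [0.001, 0.654, 0.757, 0.001]
force: [0.2, -1.0, -0.2]
grip_width: 0.006
```

```bash
python3 st.py; python3 look.py m -116
```

```text
t 11.22 local [-132.4    0.9   30.1] Flocal [ 1.04  0.04 -0.19]
```

View pics/o_m.png

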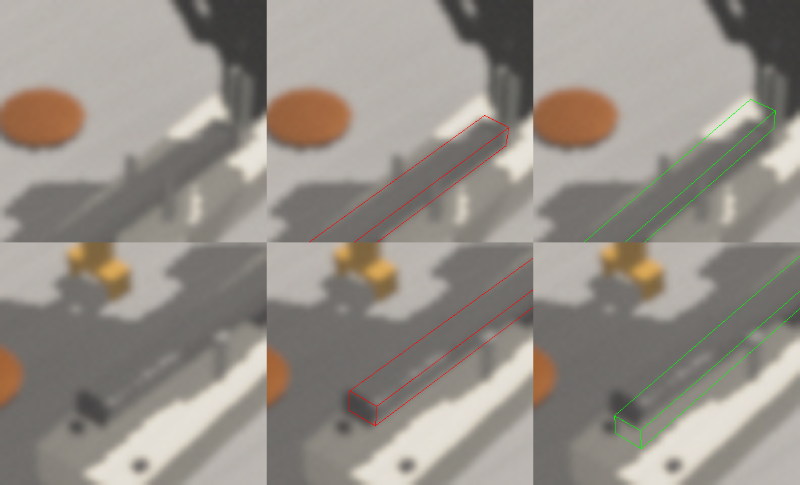

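Still down, tail ≈ -116.

Call:
move_arm(series=[[0,0,0,-0.5,0,0,0],[0,0,0,-0.8,0,0,0],[0,0,0,-1.0,0,0,0],[0,0,0,-1.2,0,0,0],[0,0,0,-1.2,0,0,0]])

```text
time_s: 11.68
eef_pos: [579.4, 114.5, 30.1]
ee_rot: [0.001, 0.654, 0.757, 0.001]
force: [-0.9, 2.3, -0.4]
grip_width: 0.002
```

```bash
python3 st.py
```

```text
t 11.68 local [-120.     0.9   30.1] Flocal [-2.4  -0.53 -0.41]
```

Call:
move_arm(series=[[0,0,0,0.4,0,0,0],[0,0,0,0.7,0,0,0],[0,0,0,0.7,0,0,0],[0,0,0,0.7,0,0,0]])

```text
time_s: 12.02
eef_pos: [578.4, 121.5, 30.1]
ee_rot: [0.001, 0.654, 0.757, 0.001]
force: [0.6, -0.6, -0.0]
grip_width: -0.004
```

```bash
python3 st.py; python3 look.py n -111
```

```text
t 12.02 local [-127.2    0.9   30.1] Flocal [ 0.64  0.54 -0.05]
```

View pics/o_n.png

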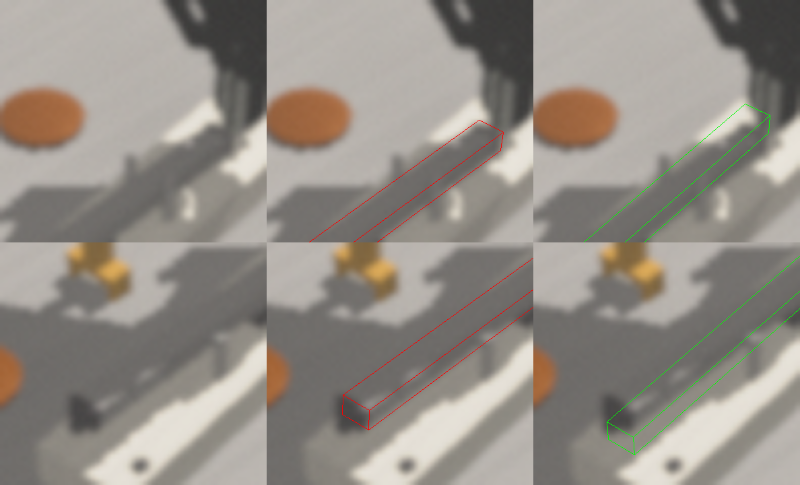

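Call:
move_arm(series=[[0,0,0,-0.5,0,0,0],[0,0,0,-0.8,0,0,0],[0,0,0,-1.0,0,0,0],[0,0,0,-1.15,0,0,0],[0,0,0,-1.15,0,0,0]])

```text
time_s: 12.48
eef_pos: [580.1, 109.8, 30.1]
ee_rot: [0.001, 0.654, 0.757, 0.001]
force: [-0.6, 3.0, -0.6]
grip_width: 0.001
```

```bash
python3 st.py
```

```text
t 12.48 local [-115.4    0.9   30.1] Flocal [-3.1  -0.1  -0.57]
```

Call:
move_arm(series=[[0,0,0,0.4,0,0,0],[0,0,0,0.7,0,0,0],[0,0,0,0.7,0,0,0],[0,0,0,0.7,0,0,0]])

```text
time_s: 12.82
eef_pos: [579.1, 116.9, 30.1]
ee_rot: [0.001, 0.654, 0.757, 0.001]
force: [-0.3, -0.5, -0.6]
grip_width: 0.003
```

```bash
python3 st.py; python3 look.py o -106
```

```text
t 12.82 local [-122.5    0.9   30.1] Flocal [ 0.41 -0.37 -0.56]
```

View pics/o_o.png

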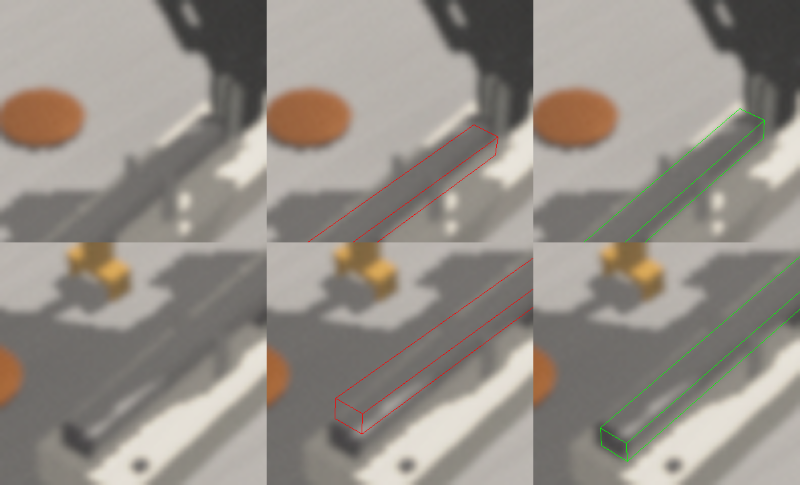

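Call:
move_arm(series=[[0,0,0,0,0,0,0],[0,0,0,0,0,0,0],[0,0,0,0,0,0,0],[0,0,0,0,0,0,0],[0,0,0,0,0,0,0]])

```text
time_s: 13.28
eef_pos: [579.1, 116.7, 30.1]
ee_rot: [0.001, 0.654, 0.757, 0.001]
force: [0.3, -0.0, -0.3]
grip_width: 0.001
```

```bash
python3 st.py; python3 look.py p -105.5
```

```text
t 13.28 local [-122.3    0.9   30.1] Flocal [ 0.06  0.29 -0.34]
```

View pics/o_p.png

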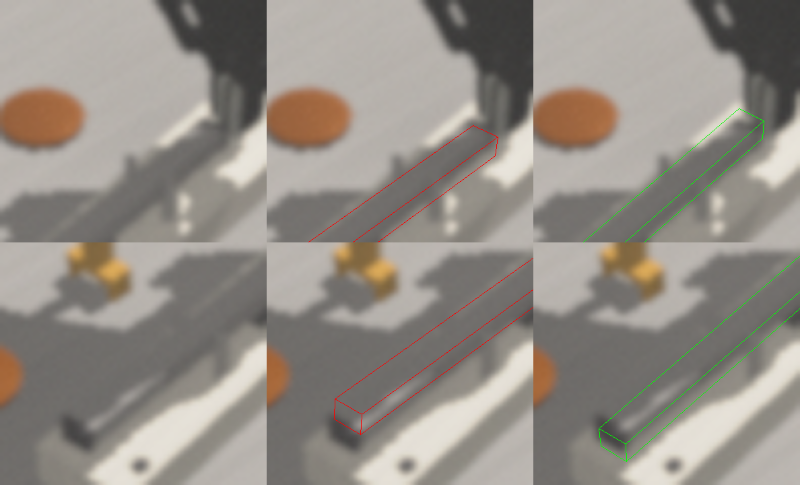

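Call:
move_arm(series=[[0,0,0,0.1,0,0,0],[0,0,0,0.2,0,0,0],[0,0,0,0.3,0,0,0],[0,0,0,0.3,0,0,0],[0,0,0,0.3,0,0,0]])

```text
time_s: 13.75
eef_pos: [578.7, 119.8, 30.1]
ee_rot: [0.001, 0.654, 0.757, 0.001]
force: [0.1, 0.4, -0.3]
grip_width: -0.001
```

```bash
python3 st.py; python3 look.py q -105.5
```

```text
t 13.75 local [-125.4    0.9   30.1] Flocal [-0.36  0.12 -0.32]
```

View pics/o_q.png

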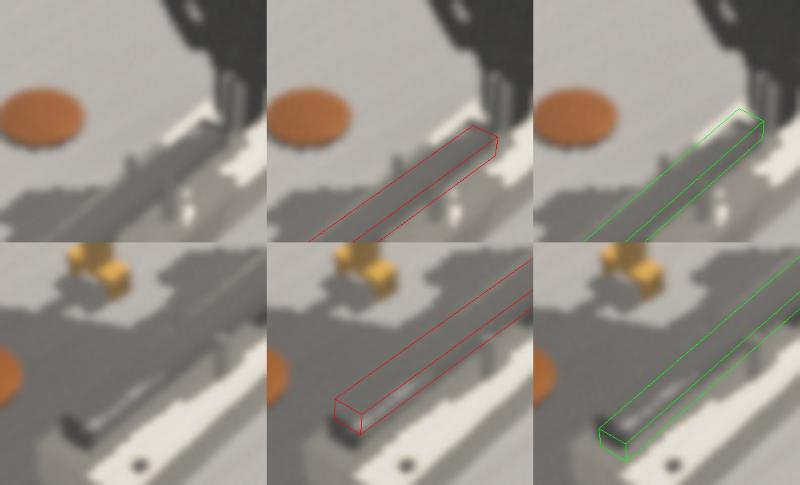

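```bash
python3 look.py q -100 old; cp pics/o_q.png pics/o_q2.png
```

```text
(no output)
```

View pics/o_q2.png

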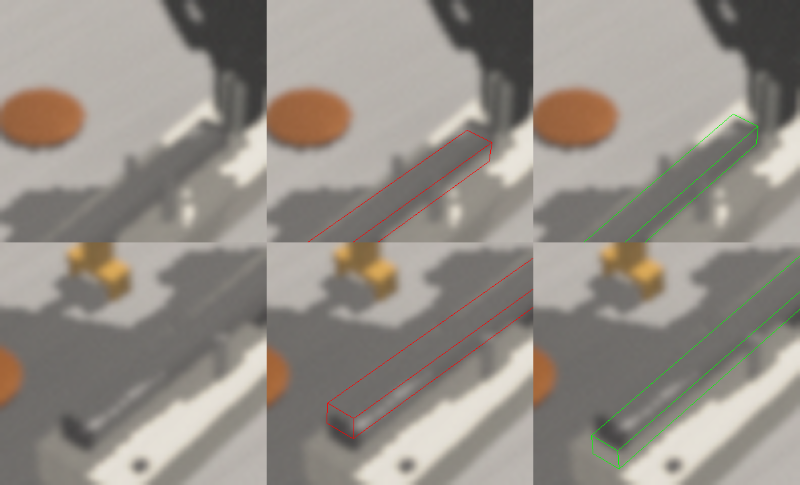

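Call:
move_arm(series=[[0,0,0,0.4,0,0,0],[0,0,0,0.8,0,0,0],[0,0,0,1.2,0,0,0],[0,0,0,1.6,0,0,0],[0,0,0,1.6,0,0,0]])

```text
time_s: 14.22
eef_pos: [576.1, 136.5, 30.1]
ee_rot: [0.001, 0.653, 0.757, 0.001]
force: [-1.0, -0.7, -0.1]
grip_width: 0.002
```

```bash
python3 st.py; python3 look.py r -105
python3 - <<'E'
from h import *
S=8
row=[]
for n in "nopqr":
    f=pickle.load(open(f"c_{n}.pkl","rb"))["scene"]["frame"][:,:,::-1]
    a=cv2.resize(f[236:262,258:278],None,fx=S,fy=S,interpolation=cv2.INTER_CUBIC); b=cv2.resize(f[190:216,332:352],None,fx=S,fy=S,interpolation=cv2.INTER_CUBIC)
    row.append(np.vstack([b,a]))
cv2.imwrite("pics/cmp1.png",np.hstack(row))
E
```

```text
t 14.22 local [-142.3    0.8   30.1] Flocal [ 0.51 -1.12 -0.08]
```

View pics/cmp1.png

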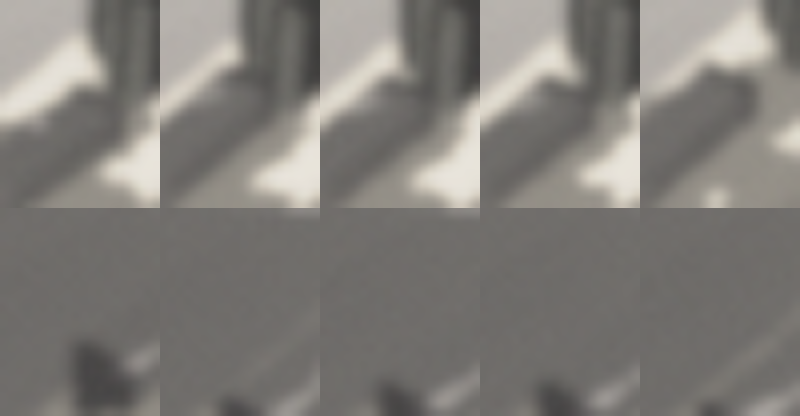

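View pics/o_r.png

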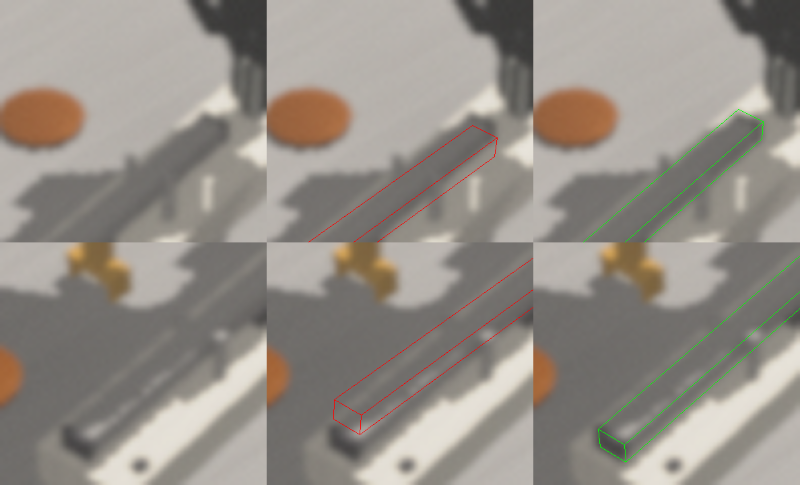

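Call:
move_arm(series=[[0,0,0,-0.8,0,0,0],[0,0,0,-1.5,0,0,0],[0,0,0,-2.1,0,0,0],[0,0,0,-2.3,0,0,0],[0,0,0,-2.3,0,0,0]])

```text
time_s: 14.68
eef_pos: [579.8, 112.3, 30.1]
ee_rot: [0.001, 0.654, 0.757, 0.001]
force: [0.6, -0.3, 0.1]
grip_width: 0.004
```

```bash
python3 st.py; python3 look.py s -105
```

```text
t 14.68 local [-117.9    0.9   30.1] Flocal [0.35 0.6  0.07]
```

View pics/o_s.png

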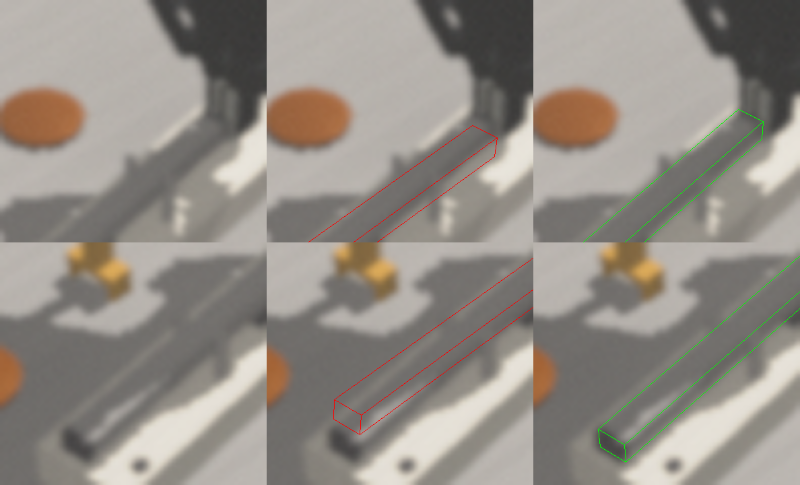

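Call:
move_arm(series=[[0,0,0,-0.15,0,0,0],[0,0,0,-0.3,0,0,0],[0,0,0,-0.45,0,0,0],[0,0,0,-0.6,0,0,0],[0,0,0,-0.7,0,0,0]])

```text
time_s: 15.15
eef_pos: [580.6, 106.2, 30.1]
ee_rot: [0.001, 0.654, 0.757, 0.001]
force: [-0.2, 3.6, 0.2]
grip_width: -0.003
```

```bash
python3 st.py; python3 look.py t -101
```

```text
t 15.15 local [-111.7    0.8   30.1] Flocal [-3.58  0.33  0.16]
```

View pics/o_t.png

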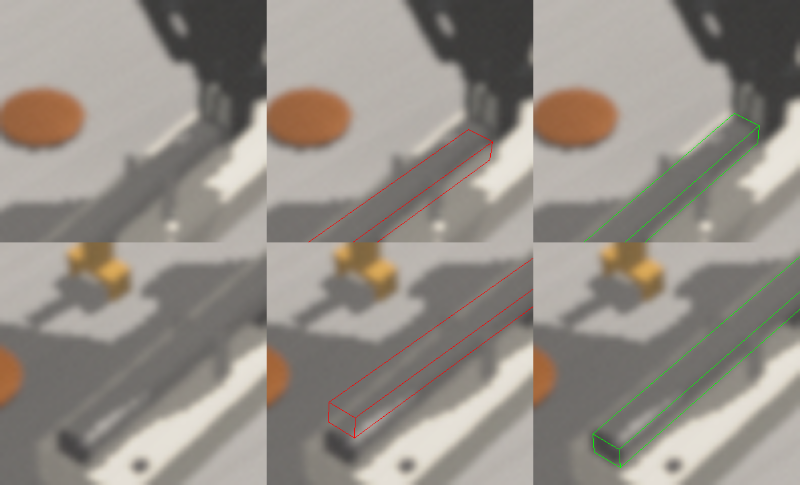

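Call:
move_arm(series=[[0,0,0,-0.12,0,0,0],[0,0,0,-0.12,0,0,0],[0,0,0,0,0,0,0],[0,0,0,0.4,0,0,0],[0,0,0,0.8,0,0,0]])

```text
time_s: 15.62
eef_pos: [579.6, 113.9, 30.1]
ee_rot: [0.001, 0.654, 0.757, 0.001]
force: [0.2, 1.1, -0.3]
grip_width: -0.0
```

Call:
move_arm(series=[[0,0,0,0.5,0,0,0],[0,0,0,1.0,0,0,0],[0,0,0,1.5,0,0,0],[0,0,0,2.0,0,0,0],[0,0,0,2.0,0,0,0]])

```text
time_s: 16.03
eef_pos: [576.4, 134.7, 30.1]
ee_rot: [0.001, 0.653, 0.757, 0.001]
force: [-0.5, -0.6, -0.6]
grip_width: 0.0
```

```bash
python3 st.py; python3 look.py u -100.5
```

```text
t 16.03 local [-140.6    0.8   30.1] Flocal [ 0.47 -0.61 -0.65]
```

View pics/o_u.png

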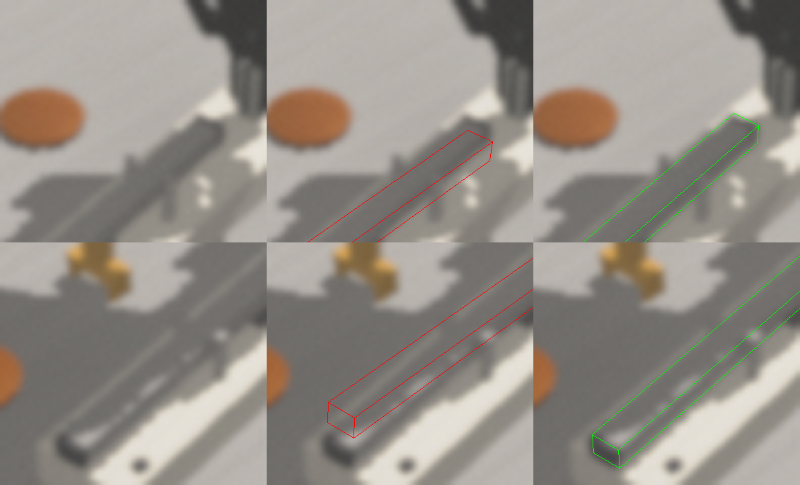

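Call:
move_arm(series=[[0,0,0,0.3,0,-3,0.3],[0,0,0,0.3,0,-7,0.3],[0,0,0,0.3,0,-11,0.3],[0,0,0,0,0,-15,0.3],[0,0,0,0,0,-17,0.3]])

```text
time_s: 16.5
eef_pos: [577.2, 134.0, 205.4]
ee_rot: [0.004, 0.653, 0.757, 0.003]
force: [0.1, 0.2, -0.2]
grip_width: 0.301
```

```bash
python3 st.py; python3 look.py v -101.5; python3 -c "
from h import *
plan([502,-85,160],1.59)"
```

```text
t 16.5 local [-139.7    1.5  205.4] Flocal [-0.19  0.11 -0.23]
t 16.55 pos [578.1 134.2 207.7] rv [0.014 0.002 0.127] deg 7.3 sh_cm [-20.56 -10.79   4.68] F [ 0.74 -0.7   3.8 ] w 0.3
```

View pics/o_v.png

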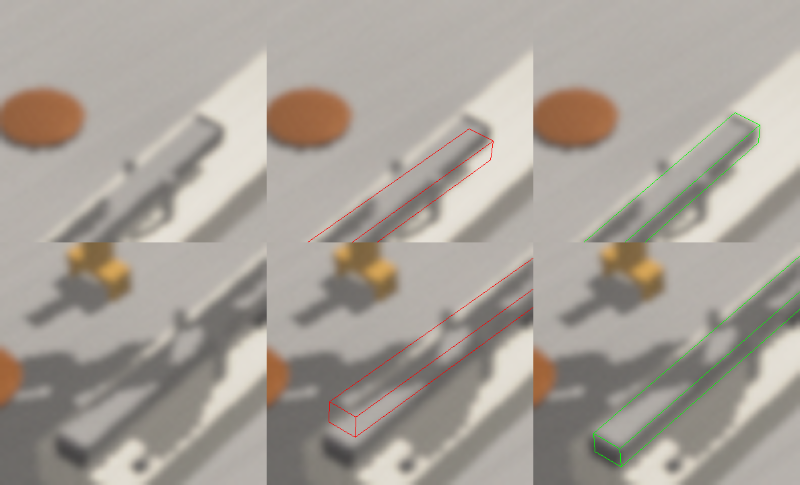

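Level, resting on the ridge alone. Now to view the saddle.

Call:
move_arm(series=[[0,0,0.127,-4,-2.1,0.5,0.5],[0,0,0.127,-8,-4.2,1.5,0.5],[0.014,0,0.127,-12,-6.3,2.5,0.5],[0.014,0,0.127,-16,-8.4,3.5,0.5],[0.014,0,0.127,-20.5,-10.8,4.5,0.5]])

```text
time_s: 16.97
eef_pos: [509.6, -61.0, 166.5]
ee_rot: [0.0, 0.7, 0.714, -0.001]
force: [1.6, -1.2, -0.5]
grip_width: 0.5
```

Call:
move_arm(series=[[0,0,0,-2,0,0,0.5],[0,0,0,-2,0,0,0.5],[0,0,0,-2,0,0,0.5]])

```text
time_s: 17.22
eef_pos: [509.8, -81.8, 166.4]
ee_rot: [0.0, 0.701, 0.713, -0.001]
force: [0.5, 1.5, -0.1]
grip_width: 0.5
```

```bash
python3 st.py; python3 snap.py w wrist scene
```

```text
t 17.22 local [ 64.1 -96.5 166.4] Flocal [-1.45  0.7  -0.13]
17.3167 [510.1 -80.3 166.6]
```

View pics/wrist_w.png

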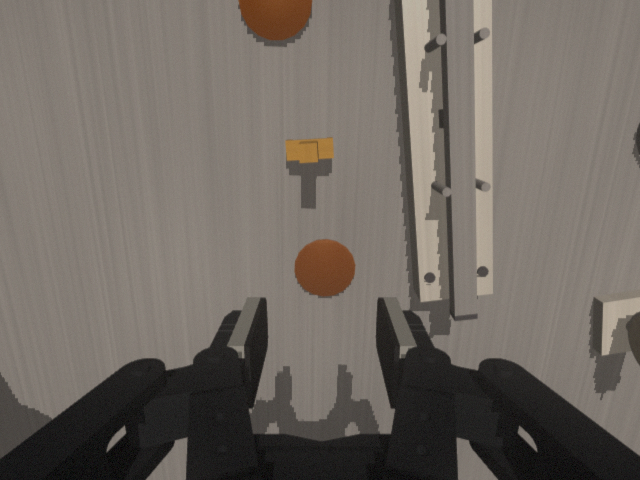

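Run:
```python
from h import *
c=pickle.load(open("c_w.pkl","rb"))["wrist"]; f=c["frame"][:,:,::-1]
cv2.imwrite("pics/w1.png",cv2.resize(f[125:175,275:345],None,fx=11,fy=11,interpolation=cv2.INTER_CUBIC))
g=f[0:320,385:500].copy()
g=cv2.resize(f[0:320,380:510],None,fx=1.87*2,fy=1.87,interpolation=cv2.INTER_CUBIC)
L=[]
for x in(45,-45):
  for y in (12.5,-12.5): L.append([x,y,53])
print(proj(c,w2(ST,L)).round(1))
cv2.imwrite("pics/w2.png",g)
print("cam",-c["R"].T@c["t"])
```

```text
[[487.7 186.1]
 [448.4 191.1]
 [486.4  30.9]
 [442.7  37.1]]
cam [508.21967179  -7.97584283 307.31463108]
```

View pics/w1.png

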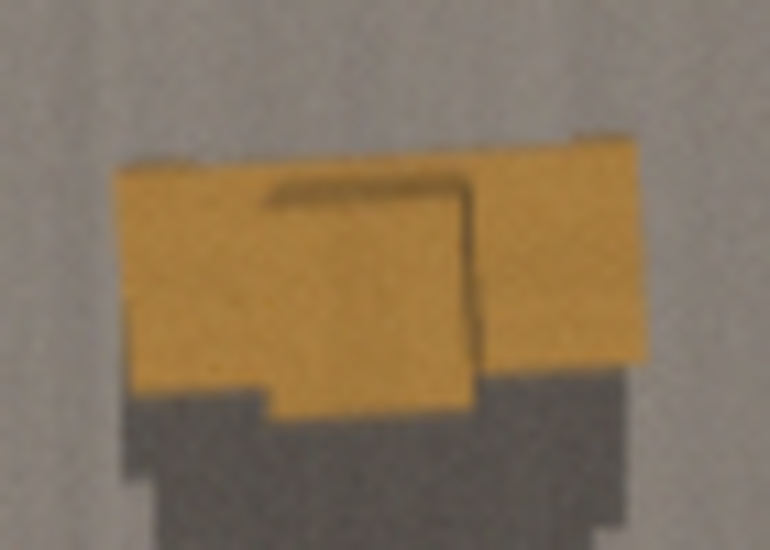

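View pics/w2.png

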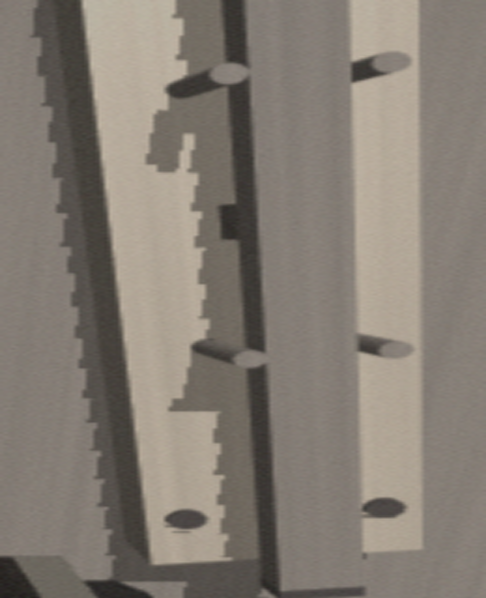

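Run:
```python
from h import *
D=pickle.load(open("c_w.pkl","rb"));c=D["wrist"]
w=lambda a:np.array(a)/11+[275,125]-.45
B=onz(c,w([[115,170],[637,138],[648,360],[130,395]]),16); print(B.round(1),B.mean(0).round(1))
print("edges deg",[np.degrees(np.arctan2(*(B[j]-B[i])[[1,0]])).round(1) for i,j in((0,1),(3,2),(0,3),(1,2))])
S=onz(c,w([[268,200],[465,180],[475,410],[270,422]]),48); print(S.round(1),S.mean(0).round(1))
d=pickle.load(open("c0.pkl","rb"))
t=lambda a:np.array(a)/4.7+[215,215]-0.39; s=lambda a:np.array(a)/4.4+[220,160]-0.39
u=w([370,304]); print("tri w+top+scene",tri([c,d["top"],d["scene"]],[u,t([495,324]),s([237,212])]).round(1),"w+scene",tri([c,d["scene"]],[u,s([237,212])]).round(1),"w+top",tri([c,d["top"]],[u,t([495,324])]).round(1))
P=np.array([[485.6,33.2],[441.5,39.0],[446.8,192],[485.6,187.2]])-.3;L=np.array([[-45,12.5,53],[-45,-12.5,53],[45,-12.5,53],[45,12.5,53]])
f=lambda p:(proj(c,w2(p,L))-P).ravel()
r=least_squares(f,ST);print("stand by wrist",r.x,f(r.x).round(1))
plan([501,-29,90],1.59)
```

```text
[[482.5 -22.5  16. ]
 [516.  -20.   16. ]
 [517.1 -34.   16. ]
 [483.3 -36.8  16. ]] [499.7 -28.3  16. ]
edges deg [np.float64(4.3), np.float64(4.7), np.float64(-86.7), np.float64(-85.7)]
[[494.1 -22.5  48. ]
 [505.4 -21.2  48. ]
 [506.1 -34.2  48. ]
 [494.2 -35.   48. ]] [499.9 -28.2  48. ]
tri w+top+scene [500.4 -28.5  47. ] w+scene [500.3 -27.9  46.7] w+top [499.7 -29.4  33.1]
stand by wrist [595.04418111  -5.20692131  -1.43121553] [-0.2 -0.5  0.1 -0.4 -0.2  0.5  0.3  0.5]
t 17.32 pos [510.1 -80.3 166.6] rv [-0.     0.002  0.001] deg 0.1 sh_cm [ 5.16 -0.8   7.65] F [ 0.4   0.15 -0.28] w 0.5
```

```bash
python3 -c "
from h import *
plan([500,-28.3,70],1.644)"
```

```text
t 17.32 pos [510.1 -80.3 166.6] rv [-0.     0.001 -0.053] deg 3.0 sh_cm [ 5.23 -0.9   9.65] F [ 0.4   0.15 -0.28] w 0.5
```

Call:
move_arm(series=[[0,0,-0.054,2.5,-0.9,2.5,0.5],[0,0,-0.054,4.7,-0.97,5.5,0.5],[0,0,-0.054,5.2,-1.0,8.5,0.5],[0,0,-0.054,5.2,-1.0,9.7,0.5],[0,0,-0.054,5.2,-1.0,9.7,0.5]])

```text
time_s: 17.73
eef_pos: [497.5, -26.6, 67.0]
ee_rot: [-0.002, 0.679, 0.734, -0.002]
force: [-0.2, 0.2, 0.8]
grip_width: 0.503
```

```bash
python3 -c "
from h import *
plan([500,-28.3,23],1.644)"
```

```text
t 17.73 pos [497.5 -26.6  67. ] rv [-0.005 -0.     0.004] deg 0.4 sh_cm [-0.19  0.26  4.4 ] F [-0.2   0.15  0.84] w 0.5
```

Call:
move_arm(series=[[-0.005,0,0.004,-0.1,0.2,1.5,0.5],[-0.005,0,0.004,-0.15,0.2,2.9,0.5],[-0.005,0,0.004,-0.2,0.2,4.0,0.5],[-0.005,0,0.004,-0.2,0.2,4.3,0.5],[-0.005,0,0.004,-0.2,0.2,4.3,0.5]])

```text
time_s: 18.15
eef_pos: [499.8, -28.1, 24.4]
ee_rot: [-0.0, 0.681, 0.733, 0.0]
force: [-0.2, -0.1, 0.6]
grip_width: 0.498
```

```bash
python3 -c "
from h import *
plan([500,-28.3,23],1.644)"; python3 snap.py x wrist scene
python3 - <<'E'
from h import *
f=pickle.load(open("c_x.pkl","rb"))["scene"]["frame"][:,:,::-1]
cv2.imwrite("pics/sx.png",cv2.resize(f[150:270,220:360],None,fx=5,fy=5,interpolation=cv2.INTER_CUBIC))
E
```

```text
t 18.15 pos [499.8 -28.1  24.4] rv [-0. -0.  0.] deg 0.0 sh_cm [-0.02  0.02  0.14] F [-0.21 -0.09  0.63] w 0.5
18.25 [500.1 -28.4  25. ]
```

View pics/wrist_x.png

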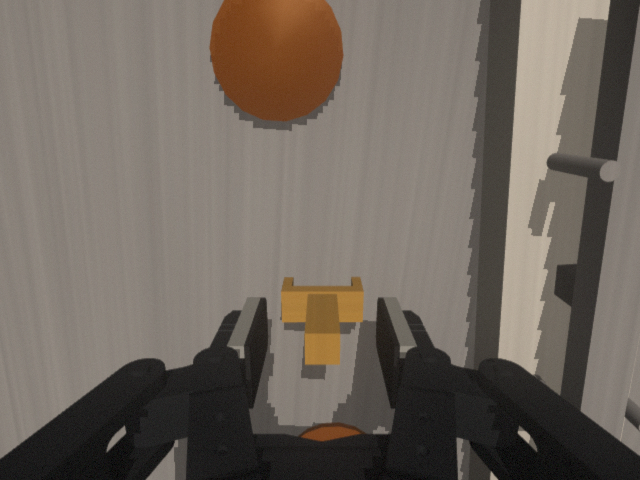

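View pics/sx.png

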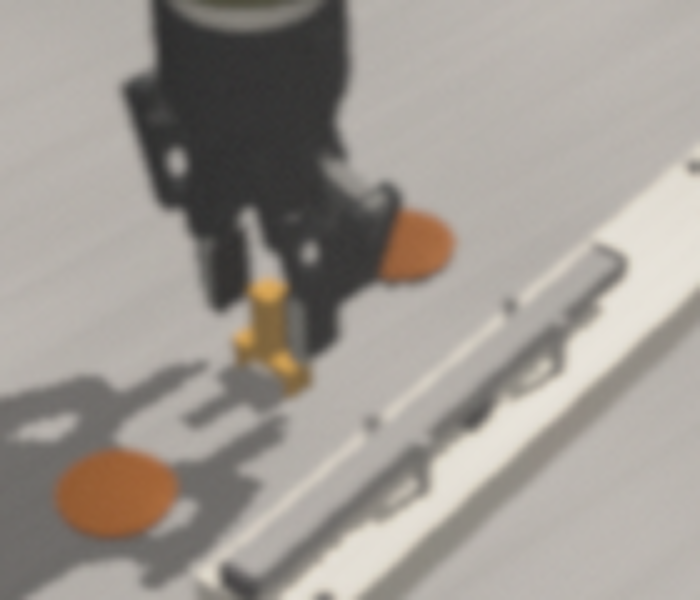

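Call:
move_arm(series=[[0,0,0,0,0,0,0.1],[0,0,0,0,0,0,0.1],[0,0,0,0,0,0,0.05],[0,0,0,0,0,0,0.05],[0,0,0,0,0,0,0.05]], grip_force=25)

```text
time_s: 18.67
eef_pos: [500.7, -28.5, 25.8]
ee_rot: [0.001, 0.681, 0.732, 0.001]
force: [-0.9, 0.6, 5.9]
grip_width: 0.131
```

```bash
python3 st.py
```

```text
t 18.67 local [  9.9 -97.8  25.8] Flocal [-0.76 -0.78  5.88]
```

Call:
move_arm(series=[[0,0,0,0,0,-1,0.05],[0,0,0,0,0,-3,0.05],[0,0,0,0,0,-6,0.05],[0,0,0,0,0,-9,0.05],[0,0,0,0,0,-9,0.05]])

```text
time_s: 19.08
eef_pos: [502.8, -29.0, 121.5]
ee_rot: [0.005, 0.681, 0.733, 0.003]
force: [0.2, -0.6, 0.6]
grip_width: 0.133
```

```bash
python3 st.py; python3 snap.py y wrist scene;  python3 -c "
from h import *
c=pickle.load(open('c_y.pkl','rb'))
f=c['scene']['frame'][:,:,::-1]
cv2.imwrite('pics/sy.png',cv2.resize(f[130:270,220:400],None,fx=4.4,fy=4.4,interpolation=cv2.INTER_CUBIC))
f=c['wrist']['frame'][:,:,::-1]
cv2.imwrite('pics/wy.png',cv2.resize(f[250:380,250:400],None,fx=5,fy=4.6,interpolation=cv2.INTER_CUBIC))
plan([595.5,-4.8,110],-1.428+np.pi)"
```

```text
t 19.08 local [ 10.8 -95.8 121.5] Flocal [0.59 0.12 0.6 ]
19.1833 [500.7 -28.5 116.9]
t 19.18 pos [500.7 -28.5 116.9] rv [ 0.005  0.002 -0.07 ] deg 4.0 sh_cm [1.67 9.63 0.73] F [-0.77  0.29 -0.94] w 0.13
```

View pics/wy.png

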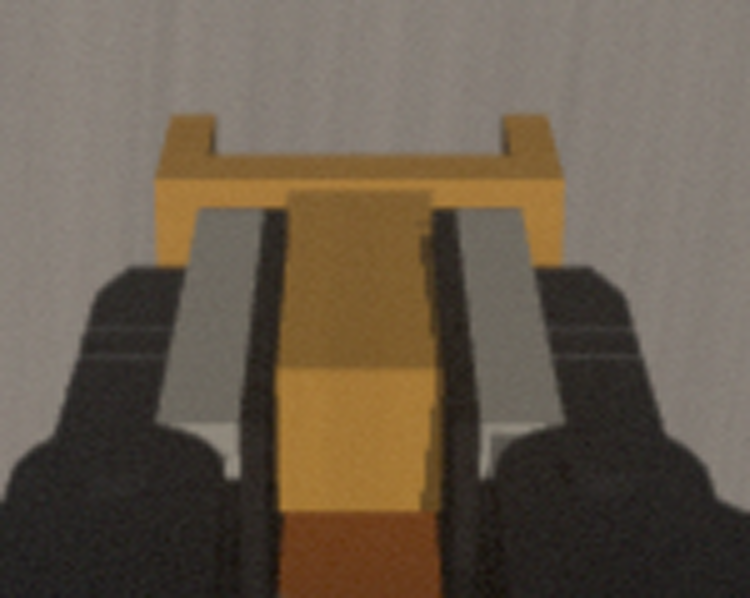

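View pics/sy.png

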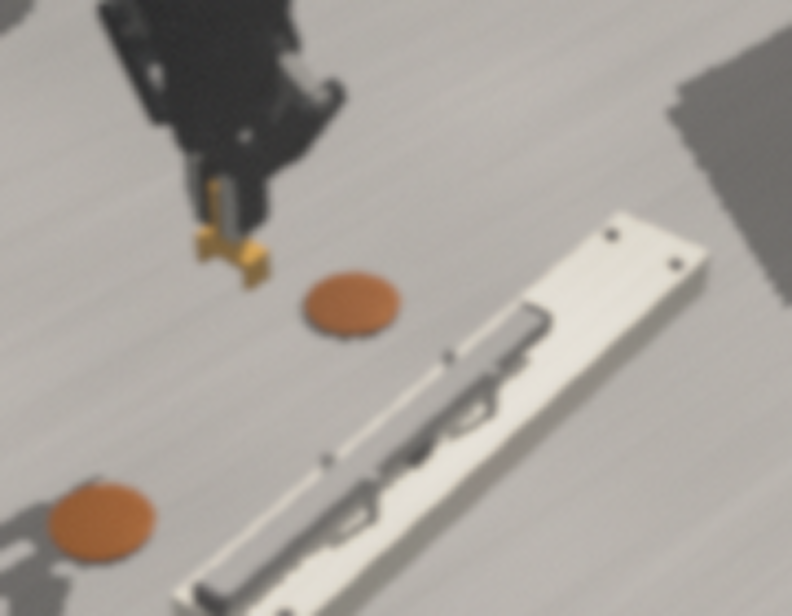

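Run:
```python
from h import *
from rig import ctrl
c=pickle.load(open("c_y.pkl","rb"))["wrist"]; s=ctrl.sense()
T=s["eef_pos"]; fz=T[2]-25.8
q=s["ee_rot"]; R=Ro.from_quat([q[1],q[2],q[3],q[0]])
u=lambda L: proj(c,R.apply(np.array(L,float))+T)
# tool frame: z down; feet at tool z = 25.8
zz=lambda h:25.8-h
L=[[7,17,zz(16)],[7,-17,zz(16)],[6,6,zz(48)],[6,-6,zz(48)],[7,17,zz(0)],[7,-17,zz(0)]]
p=(u(L)-[250,250]+.5)*[5,4.6]; print(p.round(0)); print(q)
```

```text
[[541. 157.]
 [137. 158.]
 [425. 338.]
 [251. 339.]
 [525.  94.]
 [154.  95.]]
[0.00214089 0.68076544 0.73249723 0.00127949]
```

Run:
```python
from h import *
from rig import ctrl
c=pickle.load(open("c_y.pkl","rb"))["wrist"]; s=ctrl.sense()
T=s["eef_pos"]
q=s["ee_rot"]; R=Ro.from_quat([q[1],q[2],q[3],q[0]])
u=lambda L: proj(c,R.apply(np.array(L,float))+T)
L=[[11,6,0],[11,-6,0],[11,6,-3],[11,6,-37],[11,-6,-37]]
print(((u(L)-[250,250]+.5)*[5,4.6]).round(0))
```

```text
[[415. 159.]
 [263. 160.]
 [416. 174.]
 [435. 380.]
 [239. 381.]]
```

```bash
python3 -c "
from h import *
plan([596,-4.9,117],-1.428+np.pi)"
```

```text
t 19.18 pos [500.7 -28.5 116.9] rv [ 0.005  0.002 -0.07 ] deg 4.0 sh_cm [1.66 9.68 0.03] F [-0.77  0.29 -0.94] w 0.13
```

Call:
move_arm(series=[[0,0,-0.07,0.4,2.4,0,0.05],[0,0,-0.07,0.8,4.8,0,0.05],[0,0,-0.07,1.2,7.0,0,0.05],[0,0,-0.07,1.6,8.8,0,0.05],[0,0,-0.07,1.65,9.65,0,0.05]])

```text
time_s: 19.6
eef_pos: [596.5, -4.2, 115.6]
ee_rot: [0.001, 0.654, 0.756, 0.001]
force: [0.3, -0.6, 0.6]
grip_width: 0.13
```

```bash
python3 -c "
from h import *
plan([596,-4.9,90],-1.428+np.pi)"
```

```text
t 19.6 pos [596.5  -4.2 115.6] rv [0.003 0.001 0.001] deg 0.2 sh_cm [-0.06 -0.07  2.56] F [ 0.27 -0.57  0.57] w 0.13
```

Call:
move_arm(series=[[0,0,0,-0.06,0,0.6,0.05],[0.003,0,0,-0.06,0,1.2,0.05],[0.003,0,0,-0.06,0,1.9,0.05],[0.003,0,0,-0.06,0,2.5,0.05],[0.003,0,0,-0.06,0,2.5,0.05]])

```text
time_s: 20.02
eef_pos: [595.4, -4.8, 88.7]
ee_rot: [-0.001, 0.655, 0.756, -0.001]
force: [-0.1, 0.3, -0.8]
grip_width: 0.129
```

```bash
python3 -c "
from h import *
plan([596,-4.9,80],-1.428+np.pi)"; python3 snap.py z wrist scene top;  python3 -c "
from h import *
c=pickle.load(open('c_z.pkl','rb'))
f=c['scene']['frame'][:,:,::-1]
cv2.imwrite('pics/sz.png',cv2.resize(f[160:270,240:390],None,fx=5,fy=5,interpolation=cv2.INTER_CUBIC))"
```

```text
t 20.02 pos [595.4  -4.8  88.7] rv [-0.003 -0.     0.001] deg 0.2 sh_cm [-0.02  0.06  0.87] F [-0.1   0.3  -0.77] w 0.13
20.1667 [596.6  -4.9  90.8]
```

View pics/wrist_z.png

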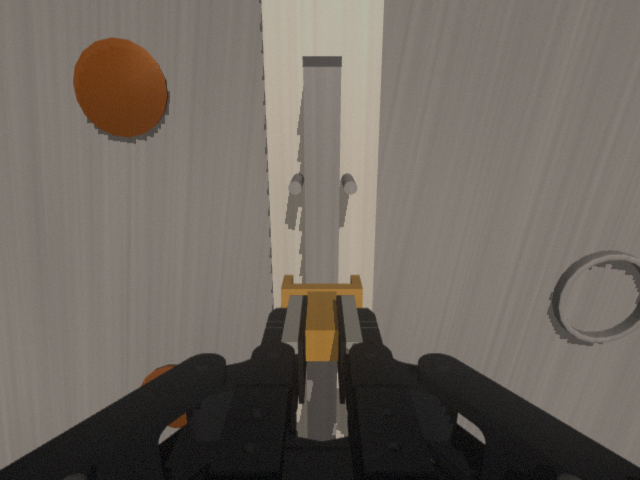

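View pics/sz.png

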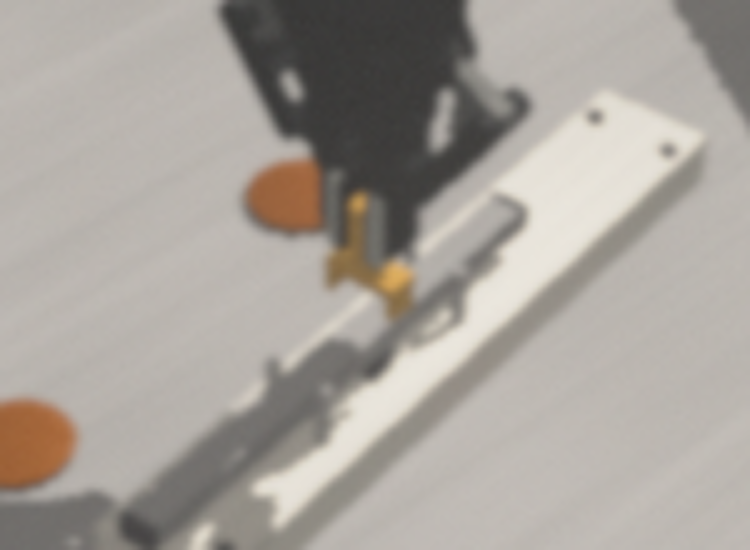

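Run:
```python
from h import *
d=pickle.load(open("c_z.pkl","rb")); c=d["wrist"]
f=c["frame"][:,:,::-1]
cv2.imwrite("pics/wz.png",np.hstack([cv2.resize(f[265:325,265:380],None,fx=3.4,fy=8,interpolation=cv2.INTER_CUBIC),cv2.resize(f[165:225,265:380],None,fx=3.4,fy=8,interpolation=cv2.INTER_CUBIC)]))
```

```text
(no output)
```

View pics/wz.png

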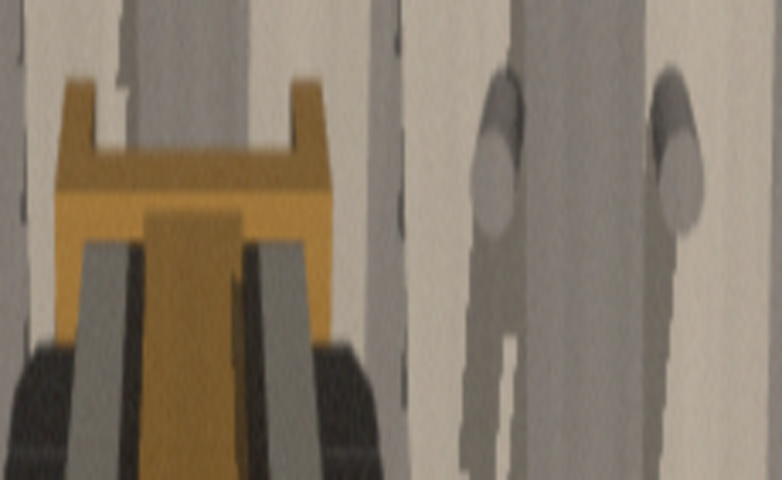

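Run:
```python
from h import *
d=pickle.load(open("c_z.pkl","rb")); c=d["wrist"]
def loc(P,S=ST):
    p=P-[S[0],S[1],0]; a,b=np.cos(S[2]),np.sin(S[2]); return np.array([a*p[0]+b*p[1],-b*p[0]+a*p[1],p[2]])
for uv,z in (([295,187.6],53),([350.3,187.2],53),([281.2,288.5],81),([362.9,288.5],81),([286,274.5],65),([357,274.5],65)):
    print(uv,loc(onz(c,[uv],z)[0]).round(1))
```

```text
[295, 187.6] [-44.7 -12.9  53. ]
[350.3, 187.2] [-44.8  11.7  53. ]
[281.2, 288.5] [ -8.3 -17.4  81. ]
[362.9, 288.5] [-8.2 15.6 81. ]
[286, 274.5] [ -8.  -16.9  65. ]
[357, 274.5] [-7.9 14.5 65. ]
```

Call:
move_arm(series=[[0,0,0,-0.07,0.03,0.5,0.05],[0,0,0,-0.07,0.03,1.0,0.05],[0,0,0,-0.07,0.03,1.5,0.05],[0,0,0,-0.07,0.03,1.9,0.05],[0,0,0,-0.07,0.03,2.1,0.05]])

```text
time_s: 20.58
eef_pos: [596.7, -5.5, 68.9]
ee_rot: [-0.0, 0.655, 0.756, -0.001]
force: [-0.7, -0.5, -1.2]
grip_width: 0.13
```

```bash
python3 -c "
from h import *
plan([596.2,-5.4,66],-1.428+np.pi)"; python3 st.py; python3 snap.py aa wrist scene;  python3 -c "
from h import *
c=pickle.load(open('c_aa.pkl','rb'))
f=c['scene']['frame'][:,:,::-1]
cv2.imwrite('pics/saa.png',cv2.resize(f[160:270,240:390],None,fx=5,fy=5,interpolation=cv2.INTER_CUBIC))"
```

```text
t 20.58 pos [596.7  -5.5  68.9] rv [-0.001  0.     0.001] deg 0.1 sh_cm [ 0.02 -0.04  0.29] F [-0.7  -0.55 -1.19] w 0.13
t 20.58 local [ 1.1  0.5 68.9] Flocal [ 0.44 -0.77 -1.19]
20.6833 [596.8  -5.5  69.2]
```

View pics/saa.png

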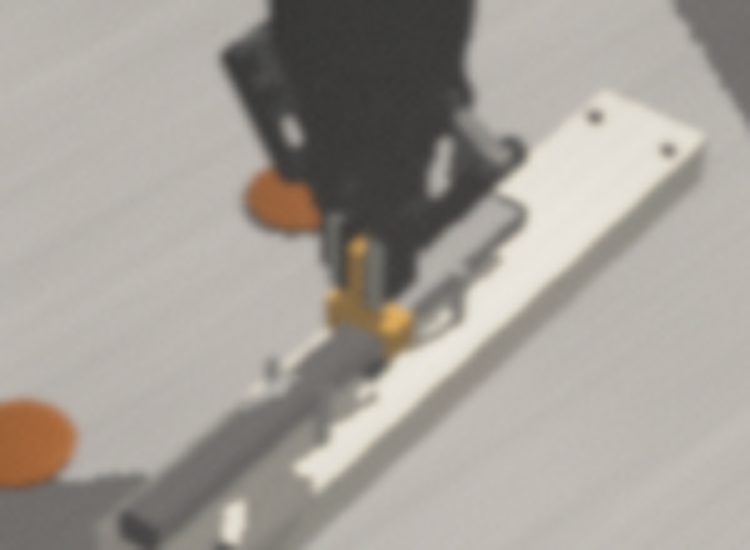

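View pics/wrist_aa.png

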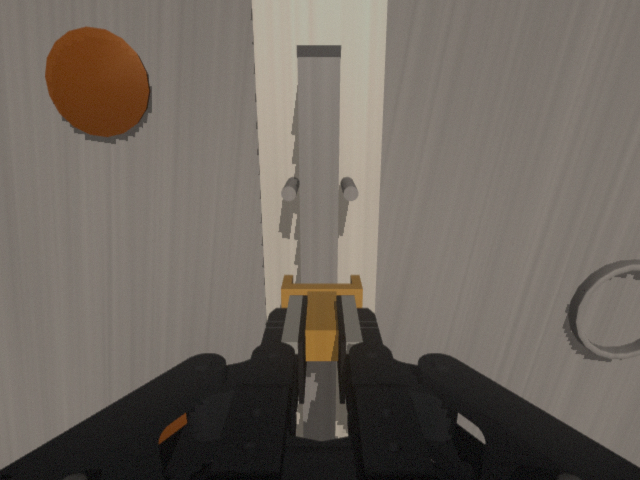

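Call:
move_arm(series=[[0,0,0,0,-0.02,0.12,0.05],[0,0,0,0,-0.02,0.24,0.05],[0,0,0,0,-0.02,0.34,0.05],[0,0,0,0,-0.02,0.34,0.05]])

```text
time_s: 21.02
eef_pos: [596.5, -5.6, 65.7]
ee_rot: [-0.0, 0.655, 0.756, -0.001]
force: [0.2, 0.1, -0.1]
grip_width: 0.129
```

```bash
python3 st.py; sed -i 's/(170,290)/(175,285)/' look.py; python3 look.py ab -101.5
```

```text
t 21.02 local [ 1.2  0.3 65.7] Flocal [-0.03  0.18 -0.09]
```

View pics/o_ab.png

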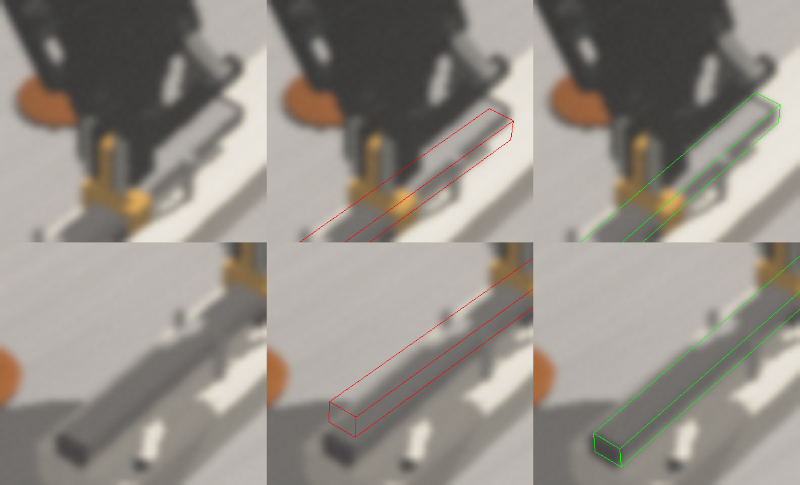

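Still level. Lower the last millimetre.

Call:
move_arm(series=[[0,0,0,0.02,0,0.04,0.05],[0,0,0,0.02,0,0.08,0.05],[0,0,0,0.02,0,0.08,0.05]])

```text
time_s: 21.32
eef_pos: [596.5, -5.3, 65.0]
ee_rot: [-0.0, 0.655, 0.756, -0.001]
force: [0.2, -1.1, -0.6]
grip_width: 0.132
```

```bash
python3 st.py
```

```text
t 21.32 local [ 0.9  0.4 65. ] Flocal [ 1.13 -0.   -0.59]
```

Call:
move_arm(series=[[0,0,0,0.02,0,0.03,0.05],[0,0,0,0.02,0,0.06,0.05],[0,0,0,0.02,0,0.06,0.05]])

```text
time_s: 21.57
eef_pos: [596.6, -5.2, 64.8]
ee_rot: [0.0, 0.655, 0.756, -0.001]
force: [-1.8, -0.3, 4.7]
grip_width: 0.132
```

```bash
python3 st.py
```

```text
t 21.57 local [ 0.9  0.5 64.8] Flocal [-0.   -1.85  4.7 ]
```

Call:
move_arm(series=[[0,0,0,0,0,0,0.15],[0,0,0,0,0,0,0.18],[0,0,0,0,0,0,0.22],[0,0,0,0,0,0,0.3],[0,0,0,0,0,0,0.4]])

```text
time_s: 21.98
eef_pos: [596.6, -5.2, 64.7]
ee_rot: [0.0, 0.655, 0.756, -0.001]
force: [0.4, -1.0, 0.2]
grip_width: 0.397
```

```bash
python3 st.py; python3 snap.py ac wrist;python3 look.py ac2 -101.5
```

```text
t 21.98 local [ 0.8  0.5 64.7] Flocal [1.06 0.21 0.18]
22.0333 [596.6  -5.2  64.7]
```

View pics/wrist_ac.png

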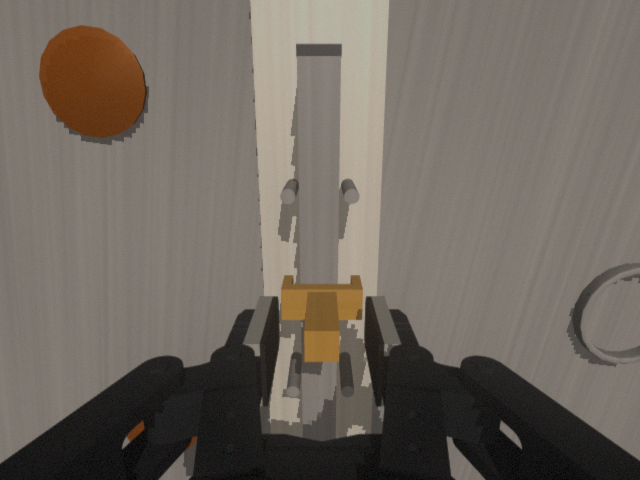

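View pics/o_ac2.png

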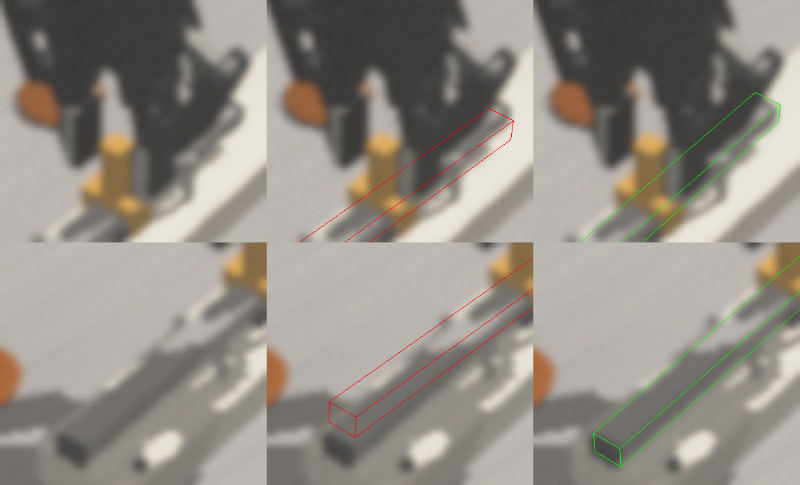

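Released, arm level, all four pins seen around the saddle. Rise straight up slowly.

Call:
move_arm(series=[[0,0,0,0,0,-0.7,0.4],[0,0,0,0,0,-2,0.4],[0,0,0,0,0,-4,0.4],[0,0,0,0,0,-7,0.4],[0,0,0,0,0,-10,0.4]])

```text
time_s: 22.5
eef_pos: [596.3, -5.1, 166.0]
ee_rot: [-0.0, 0.655, 0.756, -0.001]
force: [0.4, -0.4, -0.3]
grip_width: 0.4
```

Call:
move_arm(series=[[0,0,0,-3,0,-2,0.4],[0,0,0,-6,0,-3,0.4],[0,0,0,-8,0,-3,0.4],[0,0,0,-8,0,-3,0.4],[0,0,0,-8,0,-3,0.4]])

```text
time_s: 22.92
eef_pos: [607.7, -84.9, 196.3]
ee_rot: [-0.0, 0.655, 0.756, -0.001]
force: [-0.3, 0.8, 0.1]
grip_width: 0.396
```

```bash
python3 st.py; python3 snap.py ad wrist top;python3 look.py ad2 -101.5
python3 - <<'E'
from h import *
c=pickle.load(open('c_ad.pkl','rb'))
f=c['wrist']['frame'][:,:,::-1]
cv2.imwrite('pics/wad.png',f)
A=pickle.load(open('c_ad2.pkl','rb'))["scene"]
S=8;r0,c0=195,285
b=cv2.resize(A["frame"][r0:r0+60,c0:c0+80],None,fx=S,fy=S,interpolation=cv2.INTER_CUBIC)[:,:,::-1].copy(); b2=b.copy()
for P in ([[7,17,55],[7,-17,55],[-7,-17,55],[-7,17,55]],[[6,6,87],[6,-6,87],[-6,-6,87],[-6,6,87]]):
    q=((proj(A,w2(ST,P))-[c0,r0]+.5)*S).round().astype(np.int32); cv2.polylines(b2,[q.reshape(-1,1,2)],True,(255,0,0),1)
cv2.imwrite('pics/sad.png',cv2.resize(np.hstack([b,b2]),None,fx=.62,fy=.62))
E
```

```text
t 22.92 local [ 8.120e+01 -1.000e-01  1.963e+02] Flocal [-0.85 -0.22  0.12]
23.0167 [607.6 -83.4 196.1]
```

View pics/sad.png

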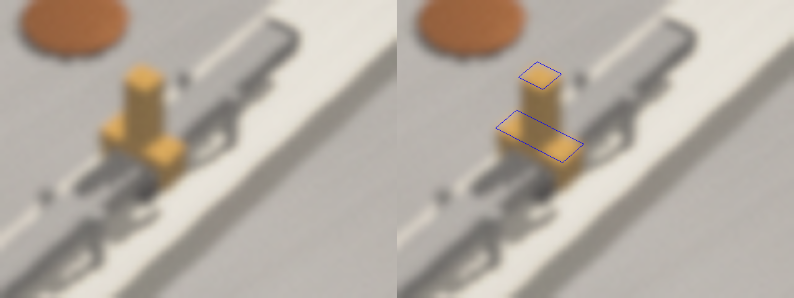

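View pics/wad.png

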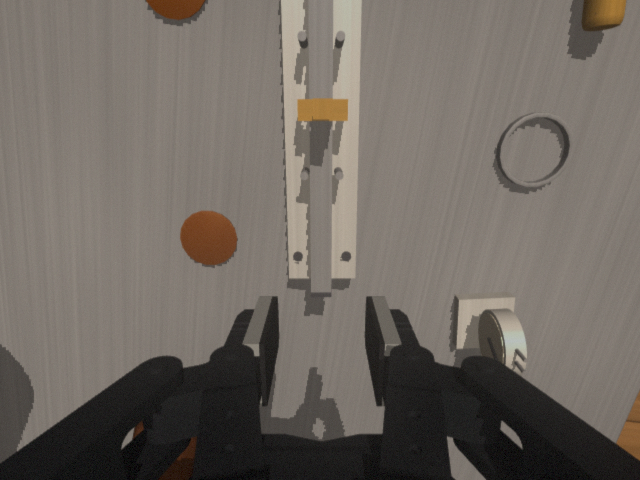

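View pics/o_ad2.png

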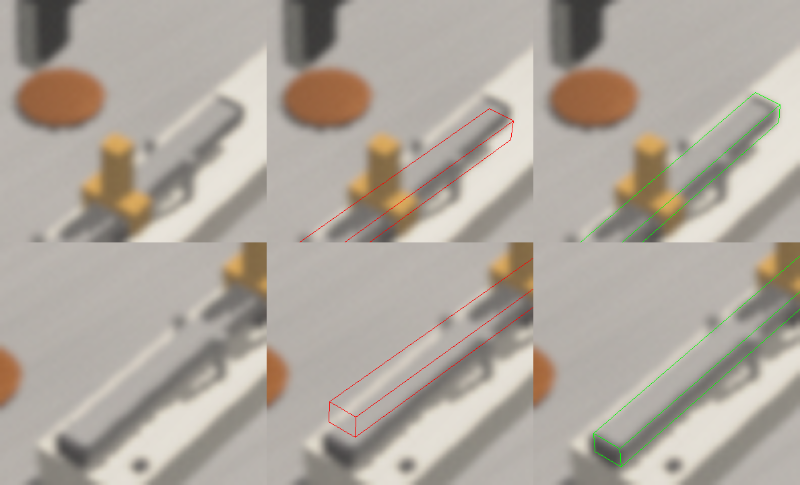

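Call:
move_arm(series=[[0,0,0,0,0,0,0.4],[0,0,0,0,0,0,0.4],[0,0,0,0,0,0,0.4],[0,0,0,0,0,0,0.4],[0,0,0,0,0,0,0.4]])

```text
time_s: 23.48
eef_pos: [607.6, -83.0, 196.0]
ee_rot: [-0.001, 0.654, 0.756, -0.001]
force: [0.4, 0.5, -0.4]
grip_width: 0.4
```

```bash
python3 st.py; python3 look.py ae -101.5
python3 - <<'E'
from h import *
a=pickle.load(open('c_ad2.pkl','rb'))["scene"]["frame"].astype(int);b=pickle.load(open('c_ae.pkl','rb'))["scene"]["frame"].astype(int)
print("change in stand region",abs(a-b)[190:280,250:360].max())
from rig import job
job.finish_job()
E
```

```text
t 23.48 local [7.94e+01 1.00e-01 1.96e+02] Flocal [-0.4   0.47 -0.39]
change in stand region 10
the job is handed in; nothing more can be done
```

The edger arm is balanced level on the ridge with the brass saddle astride it, and I handed the job in at about 23.5 s. No verdict was reported.

**Sliding the arm:** I pushed the tail forward in 5–6 mm steps with the closed fingers, drawing back after each to look. The measured force at the end of these pushes was at most about 4.4 N. After the push that first tipped the tail up, the arm rocked slowly, which meant its balance point was just past the edge of the ridge flat. I pushed it about 5 mm further, and it then lay level with the fingers withdrawn.

**Setting the saddle:** I gripped the saddle by its stub and lowered it over the ridge until it touched, at 4.7 N. Then I opened the fingers and rose straight up.

**Last checks:**
- **Arm:** it matched the level model in the scene camera. Two pictures about half a second apart showed no change around the stand beyond image noise.
- **Saddle:** it sat within about 1 mm of the middle of the ridge in the scene camera. In the wrist camera it was between the guide pins and square to the arm.
- **Bystanders:** I saw no sign that any had moved, and the robot passed well clear of them. I did not measure their positions at the end.
- **Disagreement:** the wrist camera differed from the other two by 1–2 mm. I averaged the readings, and the difference is well inside the 6 mm tolerance.

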